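# Sweep the bottle caps into the drying tray

## Task

Sweep the three loose white bottle caps across the plywood shelf into the stainless steel tray through its open side, so that all three lie flat, wholly inside the tray. Push them gently along the surface with the fingers: do not lift, tip or flick them. Leave the teether ring, the lying bottle, the dispenser and the bottle warmer where they are.

Things in the scene. Friction and masses are not known exactly. Their poses are not given: they have to be found in the camera images.
- cap_a: white plastic bottle screw cap lying open side down on the plywood, round, 46 mm diameter, 18 mm high (upright side up to 14 mm, then a low stepped dome), about 25 g, slides without tipping when pushed low. Origin: centre of its underside (z = 0 on the plywood). One of three alike.
- cap_b: white plastic bottle screw cap lying open side down on the plywood, round, 46 mm diameter, 18 mm high (upright side up to 14 mm, then a low stepped dome), about 25 g, slides without tipping when pushed low. Origin: centre of its underside (z = 0 on the plywood). One of three alike.
- cap_c: white plastic bottle screw cap lying open side down on the plywood, round, 46 mm diameter, 18 mm high (upright side up to 14 mm, then a low stepped dome), about 25 g, slides without tipping when pushed low. Origin: centre of its underside (z = 0 on the plywood). One of three alike.
- tray: Fixed stainless steel tray with a rim on three sides, open on its -x side (roughly towards the robot; it is turned by up to 15 degrees). Its thin floor is level with the plywood, without a step. Origin: centre of the floor. In its own axes: open edge at x = -70 mm, inner face of the back rim at x = +70 mm, inner faces of the side rims at y = +-150 mm; rims 4 mm thick, 20 mm high; the side rims begin at x = -73 mm.
- tray_mouth (a point): Middle of the tray's open edge, at floor level (70 mm before the tray's origin); axes as the tray's, +x points into the tray.
- teether: Pink knobbly silicone teether ring lying flat, 74 mm outer diameter, 40 mm hole, 18 mm high, 40 g, loose. Lies among the caps. Origin: centre of its underside. Not to be moved.
- bottle: Closed glass feeding bottle on its side, 136 mm long along its own x (cap at +x), 60 mm diameter, between two 8 mm high wooden strips 130 mm long fixed to the shelf. Origin: under its middle, on the plywood. Not to be moved.
- dispenser: Pale blue plastic push dispenser, standing, 72 mm diameter, 158 mm high, spout reaching 44 mm from its axis to its own -x. Loose. Origin: centre of its underside. Not to be moved.
- warmer: Cream coloured round bottle warmer, 120 mm diameter, 124 mm high, toggle switch reaching 80 mm from its axis to its own -x. Loose, 0.9 kg. Origin: centre of its underside. Not to be moved.
Mind the look-alikes: they are no part of the job. What is shaped like the cap_b but blue or turquoise is not meant. What is shaped like the cap_a but red is not meant.

How it is judged:
By the outcome, as a careful person would: the job done as asked, in the order asked, and still so for the second after the job is handed in, with the robot touching nothing.
It also fails if it takes over 64 s, if anything falls off the work surface, if the arm or the gripper's body presses on something with over 40 N, if the wrist force passes 120 N, or if a joint passes its speed limit or range.

## Robot

A 6-joint arm with a two-finger parallel gripper is mounted at the origin on the work surface. World frame = base frame: x ahead of the robot, y to its left, z up, the work surface at z = 0. Lengths are in m, angles in degrees, forces in N, time in s.
With the tool pointing down it reaches from about 0.4 to 0.825 m from the base axis. Payload 7 kg.
Tool frame: the origin (TCP) lies at the very end of the fingers, on their centre line; the grasp point (between the pads) lies 19 mm behind it; z points along the fingers, y is the direction in which the jaws open and shut (so a half turn about z gives the same grasp; the last joint's range is limited). The gripper opens to 88 mm and grips with 3 to 60 N. Pads are 19 mm wide; open, the fingers measure 130 mm over their backs; the gripper's body (78 mm by 193 mm) begins 47 mm behind the grasp point.
Start: joints at [-58.78, 20.546, 0.682, 0, -70.136, -16.507], TCP at [0.171, -0.653, 0.199] pointing down, gripper open.
Joint ranges: [-176.03, 176.03], [-82.01, 121.73], [-58.28, 71.71], [-173.87, 95.51], [-174.79, -0.11], [-173.66, 173.66]. Speed limits (degrees/s): [136.94, 136.94, 172.46, 180, 180, 180].

## Interface

Orientations are given as [roll, pitch, yaw] about the fixed x, y, z axes, in that order (R = Rz(yaw) Ry(pitch) Rx(roll)).
In Python, from plant import telemetry, optics, ctrl gives the robot as it stands.
- The arm moves only by the tool servo_tool, never from a script. Its argument "rows" is a list of rows, each a list of 3 entries, a list of its own where there are three numbers: the shift along the tool's x, y, z in m, then the turn, a rotation vector about the tool's x, y, z in units of 6 degrees (1.0 is 6 degrees), then the closure, from 0 (fully open) to 1 (shut). A call has 1 to 20 rows; each row shifts and turns the commanded pose from where the row before left it, along the tool's axes as they then stand; what a row does not reach is not made up. A row lasts 1/12 s, in which the tool goes at most 41.7 mm and 7.16 degrees, less where a joint would pass 70% of its speed; a pose out of reach is approached as far as the arm can. A call is refused whole if a number of a shift passes 0.0417 or a number of a turn 1, either way. A call with a gripper value outside its range is refused whole. The fingers move at their own pace and stop on an object; the grip force is fixed at half the most. Time passes only in rows, so rows that do not move let the fingers close. It gives the time, the measured TCP pose, the force and the opening at its end, in the units of the state.
- telemetry.get_obs(): the state, without advancing time (a new reading comes with each control period).
- optics.snapshot(name): name is "side" or "top" or "wrist"; returns the picture (384x512x3 uint8, red, green, blue); there is no depth.
- optics.camera_info(name): a dict with "mtx" (3x3 intrinsics, pixels), "D" ([k1, k2, p1, p2, k3] as OpenCV has them; the pictures are not rectified), "rvec" (rotation vector, rad) and "tvec" (3), from world to camera coordinates, as OpenCV has them. Camera axes: x right, y down, z forward; pixel columns grow to the right and rows downward; lengths in m; the calibration is good to about 2 mm. A picture is of the moment at which its call begins: read the wrist's pose just before it. camera_info takes no time and is no camera call; for the wrist camera it gives the pose at the moment of the call.
- ctrl.close_job(): hands the job in, once; it reports no verdict.
The state is a dict: "clock": time; "joint_pos": joint angles; "qvel": joint speeds; "tau": joint torques, N m; "tool_pos": TCP position; "orientation": TCP orientation; "force": force on the tool from outside, world axes, zero at the start; "moment": the same for the moment, N m; "opening": finger opening in m.
Only numpy, scipy, OpenCV 4.12 (cv2) and the standard library are available. Lean on these libraries where they do the work, as an engineer would, in place of code of your own. Each camera call takes 0.05 s, during which the arm holds its last target.

## Working session

There is one attempt and no reset: what is moved stays moved. The work goes in short steps, Python scripts to look and compute and a tool call to move; the robot and the scene stay as the last step left them, time stands still between calls to the robot, and variables do not carry over. Pictures are saved under pics/ and viewed, and the job is handed in when it is done.

Besides the shell and the picture viewer there is one more tool, called after "Request:" as a command line: name --argument value ..., lists and objects as JSON in quotes. servo_tool: Moves the arm, as the interface text tells. Its arguments: {"type":"object","properties":{"rows":{"type":"array"}},"required":["rows"]}

```bash
mkdir -p pics; ls
python3 - <<'E'
from plant import telemetry, optics, ctrl
import cv2
print(telemetry.get_obs())
for n in ("side","top","wrist"):
    i=optics.snapshot(n); cv2.imwrite(f"pics/{n}0.png",i[:,:,::-1]); print(n,optics.camera_info(n))
E
```

```text
pics
{'clock': 0.0, 'joint_pos': array([-5.87797218e+01,  2.05919553e+01,  6.32534717e-01, -2.06249213e-02,
       -7.01338412e+01, -1.65075507e+01]), 'qvel': array([-0.07598965,  0.04810458, -0.0018825 , -0.00652648, -0.03933566,
        0.03733449]), 'tau': array([ 3.51971694e-04, -5.82717919e+01,  2.93067473e+01,  6.99775279e+00,
        6.99288736e-03, -1.31287738e-04]), 'tool_pos': array([ 0.17127636, -0.65235509,  0.19830584]), 'orientation': array([ 1.79905073e+02, -7.91286129e-03, -1.65294291e+02]), 'force': array([-0.46410583, -0.63455387,  0.23745538]), 'moment': array([0.03409746, 0.07398709, 0.01420698]), 'opening': 0.08768066846208525}
side {'mtx': array([[464.40997124,   0.        , 252.64381894],
       [  0.        , 464.40997124, 191.26147996],
       [  0.        ,   0.        ,   1.        ]]), 'D': array([-0.03648707,  0.        ,  0.        ,  0.        ,  0.        ]), 'rvec': array([ 0.50952893, -2.76270408,  1.09611767]), 'tvec': array([0.4825029 , 0.1607721 , 1.10044287])}
top {'mtx': array([[371.97329023,   0.        , 249.35487822],
       [  0.        , 371.97329023, 193.30196773],
       [  0.        ,   0.        ,   1.        ]]), 'D': array([-0.11866928,  0.        ,  0.        ,  0.        ,  0.        ]), 'rvec': array([ 2.13539895, -2.1516111 ,  0.13597591]), 'tvec': array([0.01162507, 0.51987676, 0.97412499])}
wrist {'mtx': array([[276.3440321 ,   0.        , 249.89971562],
       [  0.        , 276.3440321 , 190.55635362],
       [  0.        ,   0.        ,   1.        ]]), 'D': array([-0.03232421,  0.        ,  0.        ,  0.        ,  0.        ]), 'rvec': array([-1.81623748, -2.35460693, -0.2994581 ]), 'tvec': array([ 0.67492907, -0.03192573,  0.38932688])}
```

View pics/top0.png

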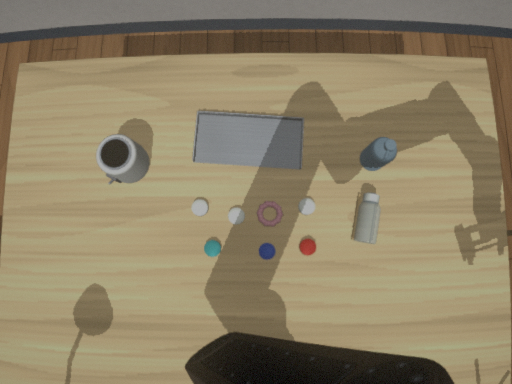

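View pics/side0.png

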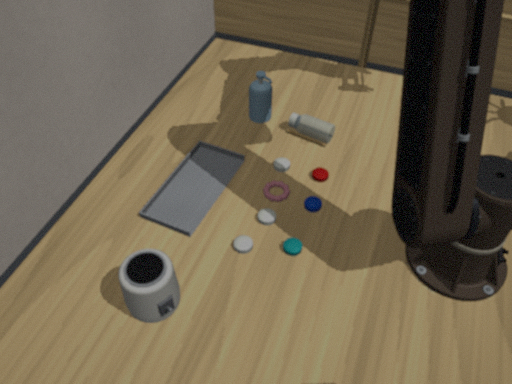

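View pics/wrist0.png

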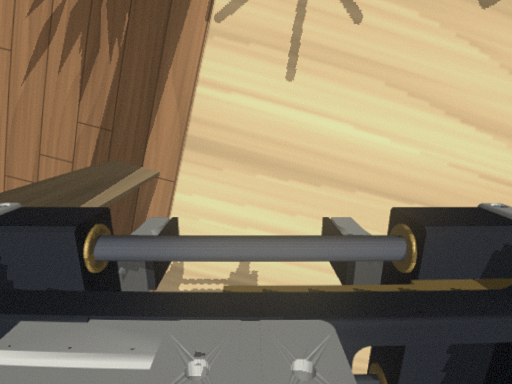

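The top view shows the white caps at about (200,208), (236,215) and (307,206), with the teether at (270,213). The tray is above them, spanning (194–303, 113–168), and the coloured decoys sit in a row at about v=248. Next I'll measure positions.

```bash
cat > h.py <<'E'
import numpy as np, cv2
from plant import telemetry, optics
def ray(info,uv,z):
    uv=np.array(uv,float).reshape(-1,1,2)
    n=cv2.undistortPoints(uv,info['mtx'],info['D']).reshape(-1,2)
    R,_=cv2.Rodrigues(info['rvec']); c=-R.T@info['tvec']
    d=np.c_[n,np.ones(len(n))]@R
    return c+d*((z-c[2])/d[:,2])[:,None]
def blobs(m,amin=40,amax=4000):
    n,l,s,c=cv2.connectedComponentsWithStats(m.astype('uint8'))
    return [(c[i],s[i]) for i in range(1,n) if amin<s[i,4]<amax]
E
cat > look.py <<'E'
import sys
from h import *
tag=sys.argv[1]
for name in sys.argv[2:]:
    im=optics.snapshot(name); info=optics.camera_info(name)
    cv2.imwrite(f"pics/{name}{tag}.png",im[:,:,::-1])
    hsv=cv2.cvtColor(im,cv2.COLOR_RGB2HSV).astype(int); H,S,V=hsv[...,0],hsv[...,1],hsv[...,2]
    ms={'white':(S<45)&(V>105),'pink':(H>150)&(H<177)&(S>60)&(V>50),'red':((H<6)|(H>176))&(S>170)&(V>80),'blue':(H>112)&(H<130)&(S>150),'turq':(H>82)&(H<96)&(S>130)}
    for k,m in ms.items():
        for c,s in blobs(m):
            z=.016 if k=='white' else .014
            print(name,k,c.round(1),s.tolist(),ray(info,c,z)[0].round(4)[:2])
E
cp pics/top0.png /tmp; python3 look.py 1 top side
python3 - <<'E'
from h import *
im=cv2.imread('pics/top1.png'); cv2.imwrite('pics/crop1.png',cv2.resize(im[90:270,90:410],None,fx=2.5,fy=2.5,interpolation=cv2.INTER_CUBIC))
i=optics.camera_info('top')
print('tray outer z.02',ray(i,[(199,111),(303,116),(301,168),(194,162)],.02).round(3))
E
```

```text
top white [233.2 138.1] [192, 111, 91, 56, 3870] [0.6814 0.0528]
top white [121.3 161.8] [96, 134, 49, 49, 1014] [0.6171 0.374 ]
top white [387.7 147.7] [375, 138, 22, 22, 136] [ 0.6511 -0.3888]
top white [368.5 219.1] [355, 193, 26, 51, 969] [ 0.4478 -0.3215]
top white [199.3 207.2] [191, 199, 17, 17, 232] [0.4852 0.1467]
top white [306.5 206.1] [298, 198, 18, 17, 235] [ 0.4859 -0.1496]
top white [235.9 215.3] [228, 207, 17, 17, 227] [0.4619 0.0454]
top red [307.2 245.8] [300, 240, 15, 14, 85] [ 0.377 -0.149]
side white [313.  122.4] [290, 112, 44, 23, 433] [ 0.4527 -0.3567]
side white [282.2 162.7] [274, 158, 16, 12, 137] [ 0.4847 -0.1508]
side white [186.7 198.3] [145, 160, 81, 76, 3038] [0.6741 0.0668]
side white [151.  197.7] [139, 179, 29, 34, 44] [0.7614 0.0986]
side white [266. 216.] [257, 209, 18, 16, 197] [0.4615 0.0494]
side white [243.2 243.3] [233, 235, 20, 18, 262] [0.4837 0.1492]
side white [150.7 279.8] [119, 249, 58, 64, 1301] [0.6395 0.3183]
side pink [276.2 191. ] [264, 182, 25, 19, 176] [ 0.4657 -0.0436]
side red [320. 174.] [312, 168, 16, 13, 148] [ 0.3742 -0.1477]
side turq [292.3 246. ] [284, 238, 18, 17, 224] [0.3722 0.1132]
tray outer z.02 [[ 0.763  0.151  0.02 ]
 [ 0.744 -0.147  0.02 ]
 [ 0.592 -0.137  0.02 ]
 [ 0.612  0.163  0.02 ]]
```

View pics/crop1.png

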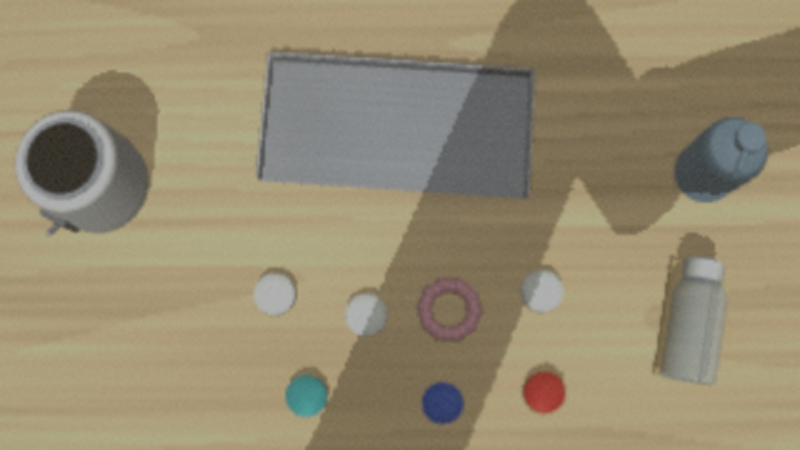

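Request:
servo_tool --rows '[[[0,0,0],[0,0,0.82],0.66],[[0,0,0],[0,0,0.82],0.66],[[0,0,0],[0,0,0.82],0.66],[[-0.0168,0.0314,0],[0,0,0],0.66],[[-0.0168,0.0314,0],[0,0,0],0.66],[[-0.0168,0.0314,0],[0,0,0],0.66],[[-0.0168,0.0314,0],[0,0,0],0.66],[[-0.0168,0.0314,0],[0,0,0],0.66],[[-0.0168,0.0314,0],[0,0,0],0.66],[[-0.0168,0.0314,0],[0,0,0],0.66],[[-0.0168,0.0314,0],[0,0,0],0.66],[[-0.0168,0.0314,0],[0,0,0],0.66],[[-0.0168,0.0314,0],[0,0,0],0.66],[[-0.0168,0.0314,0],[0,0,0],0.66],[[-0.0168,0.0314,0],[0,0,0],0.66],[[-0.0168,0.0314,0],[0,0,0],0.66],[[-0.0168,0.0314,0],[0,0,0],0.66],[[-0.0168,0.0314,0],[0,0,0],0.66],[[-0.0168,0.0314,0],[0,0,0],0.66]]'

```text
clock: 1.83
tool_pos: [0.4411, -0.1489, 0.1996]
orientation: [180.0, 0.0, 180.0]
force: [1.0, -0.1, -0.6]
opening: 0.0301
```

```bash
cat > st.py <<'E'
from h import *
o=telemetry.get_obs()
print(round(o['clock'],2),o['tool_pos'].round(4),o['orientation'].round(2),'F',o['force'].round(1),'open',round(o['opening'],4),'j',o['joint_pos'].round(1))
E
python3 st.py; python3 look.py 2 wrist top
```

```text
1.83 [ 0.4411 -0.1489  0.1996] [1.7999e+02 5.0000e-02 1.7996e+02] F [ 1.  -0.1 -0.6] open 0.0301 j [  5.7   0.3 -24.6  -0.  -65.  -95.7]
wrist white [122.3 166.2] [97, 125, 54, 84, 3828] [ 0.4396 -0.319 ]
wrist white [387.8 182.9] [370, 167, 36, 33, 934] [0.4626 0.045 ]
wrist white [456.3 199.4] [438, 183, 36, 33, 851] [0.4864 0.1474]
wrist white [248.9 200.3] [232, 184, 34, 34, 871] [ 0.4878 -0.1471]
wrist white [  7.4 205.8] [0, 203, 21, 9, 112] [ 0.4965 -0.4942]
wrist white [205.9 225.7] [195, 218, 24, 18, 339] [ 0.5257 -0.2084]
wrist white [290.9 226.9] [282, 218, 22, 17, 214] [ 0.5274 -0.087 ]
wrist white [250.6 249.1] [193, 241, 117, 16, 1568] [ 0.5623 -0.1446]
wrist white [ 37.9 248.3] [0, 242, 73, 14, 770] [ 0.563 -0.462]
wrist white [268.2 275.7] [257, 266, 24, 20, 399] [ 0.6062 -0.1179]
wrist white [436.3 282.2] [422, 276, 35, 15, 310] [0.6196 0.1423]
wrist white [419.6 352.9] [406, 344, 33, 17, 331] [0.7552 0.1396]
wrist pink [323.4 185.2] [298, 163, 51, 45, 673] [ 0.4665 -0.0439]
wrist red [248.9 120.1] [233, 103, 33, 33, 604] [ 0.3792 -0.1471]
wrist blue [338.5 109.3] [321, 94, 31, 31, 534] [ 0.3652 -0.0309]
wrist turq [443.5 118.3] [425, 102, 38, 34, 1014] [0.3752 0.1104]
top white [125. 161.] [96, 134, 53, 51, 1383] [0.619 0.363]
top white [288.4 206. ] [270, 192, 50, 25, 433] [ 0.4866 -0.0996]
top white [196.3 212.8] [189, 209, 16, 8, 44] [0.4696 0.1549]
top white [169.1 220.5] [152, 213, 36, 16, 125] [0.4485 0.2306]
top white [365.9 236.1] [351, 230, 27, 14, 280] [ 0.4012 -0.3121]
top white [281. 359.] [278, 355, 7, 9, 45] [ 0.0753 -0.0735]
```

View pics/wrist2.png

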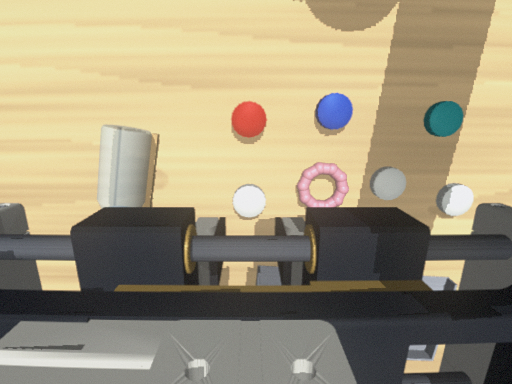

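The wrist view shows cap_c at (249,200), directly ahead of the fingers, and red at (249,120) behind them. Its positions agree with the other two views to about 2 mm. Now I'll go down and do push 1 of cap_c.

Request:
servo_tool --rows '[[[0,0,0.036],[0,0,0],0.66],[[0,0,0.036],[0,0,0],0.66],[[0,0,0.036],[0,0,0],0.66],[[0,0,0.036],[0,0,0],0.66],[[0,0,0.03],[0,0,0],0.66],[[0,0,0.01],[0,0,0],0.66],[[0,0,0.006],[0,0,0],0.66],[[0,0,0.004],[0,0,0],0.66],[[-0.004,0,0],[0,0,0],0.66],[[-0.006,0,0],[0,0,0],0.66],[[-0.006,0,0],[0,0,0],0.66],[[-0.006,0,0],[0,0,0],0.66],[[-0.006,0,0],[0,0,0],0.66]]'

```text
clock: 3.02
tool_pos: [0.4701, -0.1507, 0.0061]
orientation: [180.0, 0.1, 180.0]
force: [-0.4, 0.1, 0.2]
opening: 0.0298
```

```bash
python3 st.py; python3 look.py 3 wrist side|grep -E "white|pink"
```

```text
3.02 [ 0.4701 -0.1507  0.0061] [1.8000e+02 1.0000e-01 1.7996e+02] F [-0.4  0.1  0.2] open 0.0298 j [  5.1  16.2 -35.7   0.  -38.  -95.1]
wrist white [502.  193.8] [483, 173, 29, 42, 636] [0.4528 0.0198]
wrist white [383.7 178.8] [378, 175, 12, 9, 57] [ 0.4425 -0.0635]
wrist white [250.1 221.5] [225, 205, 51, 31, 1373] [ 0.4721 -0.1509]
wrist white [205.9 225.7] [196, 218, 22, 17, 333] [ 0.4752 -0.181 ]
wrist white [293.9 225.6] [282, 218, 23, 17, 333] [ 0.4751 -0.1211]
wrist white [ 32.8 229.8] [23, 223, 19, 11, 82] [ 0.4787 -0.3024]
wrist white [251.4 249.8] [191, 242, 118, 15, 1176] [ 0.4931 -0.15  ]
wrist white [ 37.2 249.5] [0, 245, 73, 9, 353] [ 0.4938 -0.3023]
wrist white [497.4 247.2] [487, 245, 23, 5, 46] [0.4924 0.026 ]
wrist white [455.9 249.5] [429, 246, 57, 9, 266] [ 0.4938 -0.0048]
wrist white [249.7 264.7] [227, 261, 47, 10, 336] [ 0.5047 -0.1512]
wrist white [422.1 364.7] [404, 357, 38, 16, 544] [ 0.5964 -0.0114]
wrist pink [408.6 192. ] [348, 163, 102, 72, 2416] [ 0.4521 -0.0444]
side white [322.3 125.5] [311, 117, 24, 18, 245] [ 0.4221 -0.3525]
side white [220.4 176.3] [203, 156, 39, 42, 771] [ 0.6246 -0.039 ]
side white [281.4 165.4] [274, 161, 16, 11, 76] [ 0.4834 -0.1396]
side white [266.4 214.5] [259, 209, 17, 13, 161] [0.4622 0.0442]
side white [172.3 223.1] [145, 213, 51, 23, 197] [0.6704 0.1545]
side white [242.3 244.1] [233, 236, 18, 17, 212] [0.4848 0.1521]
side white [150.9 280. ] [118, 249, 62, 68, 1303] [0.639  0.3186]
side pink [276.3 190.9] [264, 182, 25, 19, 197] [ 0.4657 -0.0439]
```

View pics/wrist3.png

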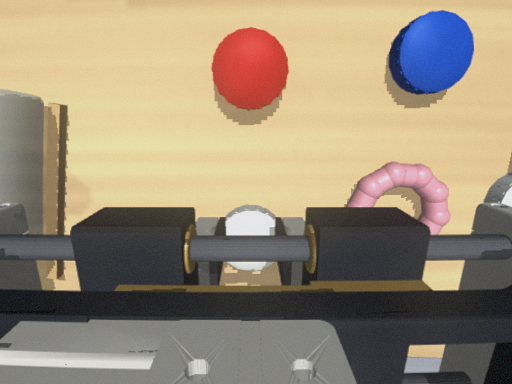

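View pics/side3.png

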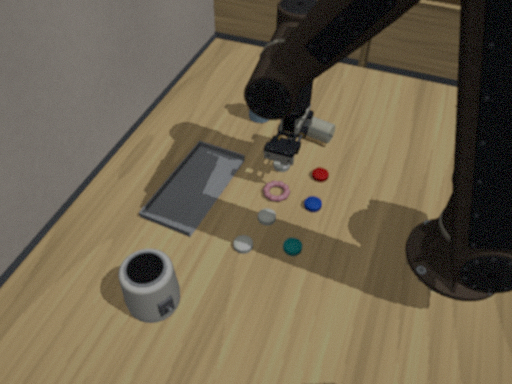

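Run:
```python
from h import *
i=optics.camera_info('wrist'); t=telemetry.get_obs()['tool_pos']
R,_=cv2.Rodrigues(i['rvec']); print('cam',(-R.T@i['tvec']).round(3))
P=[t,t+[0.0095,.015,0],t+[0.0095,-.015,0],t+[-.0095,.015,0],t+[-.0095,.015,.03]]
print(cv2.projectPoints(np.array(P),i['rvec'],i['tvec'],i['mtx'],i['D'])[0].reshape(-1,2).round(0).tolist())
print(ray(i,[(250,205),(225,232),(276,232),(250,270)],.014).round(4).tolist())
im=cv2.imread('pics/wrist3.png')[170:300,170:340]; cv2.imwrite('pics/w3c.png',cv2.resize(im,None,fx=4,fy=4))
im=cv2.imread('pics/side3.png')[120:260,210:350]; cv2.imwrite('pics/s3c.png',cv2.resize(im,None,fx=4,fy=4,interpolation=cv2.INTER_CUBIC))
```

```text
cam [ 0.404 -0.151  0.191]
[[250.0, 215.0], [271.0, 228.0], [230.0, 228.0], [272.0, 203.0], [276.0, 217.0]]
[[0.46, -0.151, 0.014], [0.4795, -0.1682, 0.014], [0.4796, -0.133, 0.014], [0.5089, -0.151, 0.014]]
```

View pics/w3c.png

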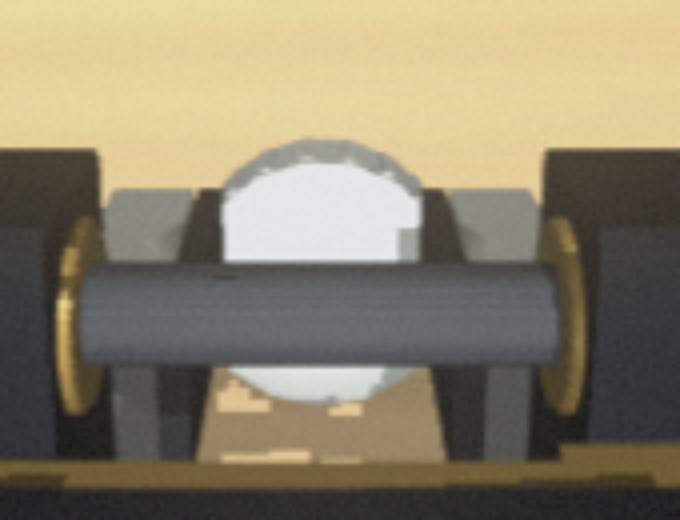

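View pics/s3c.png

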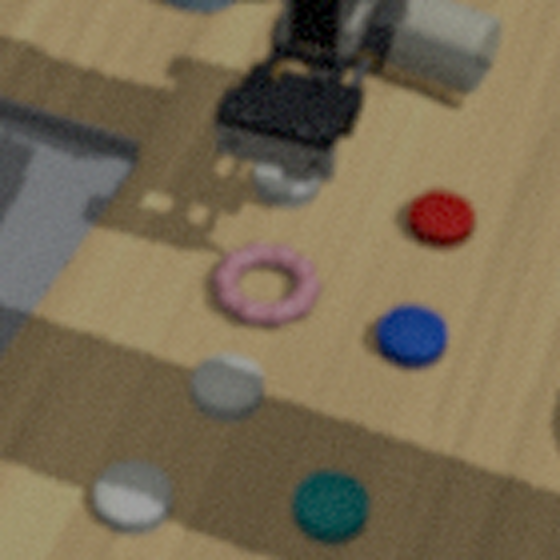

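Run:
```python
from h import *
t=telemetry.get_obs()['tool_pos']
i=optics.camera_info('side')
P=np.array([t+[s,y,z] for z in(0,.03) for s in(-.0095,.0095) for y in(-.026,.026)])
p=cv2.projectPoints(P,i['rvec'],i['tvec'],i['mtx'],i['D'])[0].reshape(-1,2)
print(np.c_[P,(p-[210,120])*4].round(3))
i=optics.camera_info('wrist')
print(ray(i,[(250,68),(437,52)],.014))
im=cv2.imread('pics/side3.png')[120:190,250:330]; im=cv2.resize(im,None,fx=9,fy=8,interpolation=cv2.INTER_CUBIC)
im=cv2.convertScaleAbs(im,alpha=1.8,beta=10)
for q in p: cv2.circle(im,(int((q[0]-250)*9+4),int((q[1]-120)*8+4)),4,(0,0,255),-1)
cv2.imwrite('pics/s3d.png',im)
i=optics.camera_info('wrist')
p=cv2.projectPoints(P,i['rvec'],i['tvec'],i['mtx'],i['D'])[0].reshape(-1,2)
im=cv2.imread('pics/wrist3.png')[190:290,180:330]; im=cv2.resize(im,None,fx=5,fy=5)
for q in p: cv2.circle(im,(int((q[0]-180)*5+2),int((q[1]-190)*5+2)),4,(0,0,255),-1)
cv2.imwrite('pics/w3d.png',im)
```

```text
[[ 4.61000e-01 -1.77000e-01  6.00000e-03  3.31252e+02  1.66364e+02]
 [ 4.61000e-01 -1.25000e-01  6.00000e-03  3.08859e+02  2.14331e+02]
 [ 4.80000e-01 -1.77000e-01  6.00000e-03  3.05786e+02  1.59760e+02]
 [ 4.80000e-01 -1.25000e-01  6.00000e-03  2.82807e+02  2.07390e+02]
 [ 4.61000e-01 -1.77000e-01  3.60000e-02  3.34252e+02  1.34982e+02]
 [ 4.61000e-01 -1.25000e-01  3.60000e-02  3.11559e+02  1.82935e+02]
 [ 4.80000e-01 -1.77000e-01  3.60000e-02  3.08351e+02  1.28374e+02]
 [ 4.80000e-01 -1.25000e-01  3.60000e-02  2.85050e+02  1.75985e+02]]
[[ 0.37429433 -0.15093439  0.014     ]
 [ 0.36424691 -0.0388655   0.014     ]]
```

View pics/s3d.png

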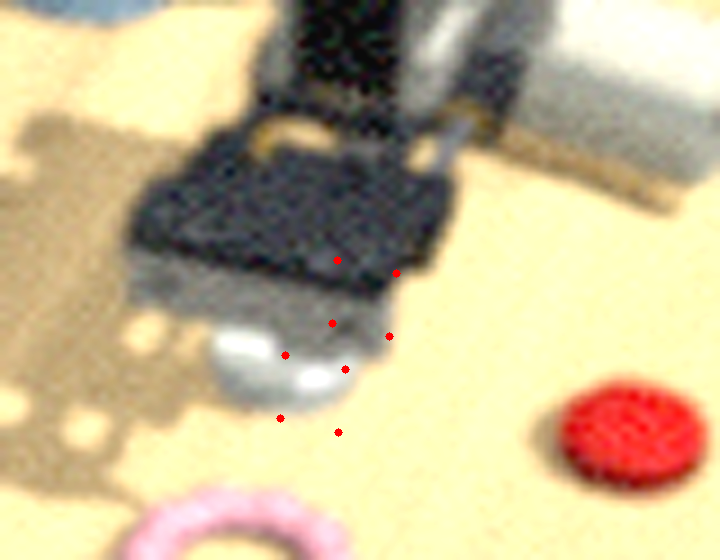

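View pics/w3d.png

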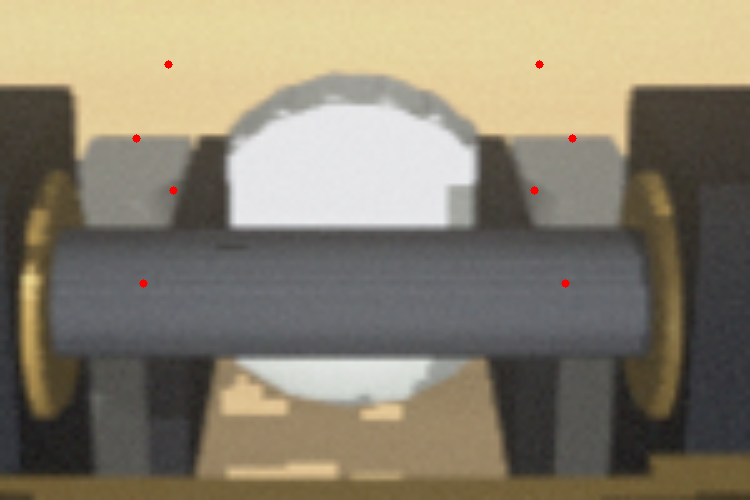

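Run:
```python
from h import *
t=telemetry.get_obs()['tool_pos']
i=optics.camera_info('side')
def pr(P): return cv2.projectPoints(np.array(P,float),i['rvec'],i['tvec'],i['mtx'],i['D'])[0].reshape(-1,2)
im0=cv2.imread('pics/side3.png')
s=6;o=np.array([230,80])
im=cv2.resize(im0[80:180,230:350],None,fx=s,fy=s,interpolation=cv2.INTER_CUBIC); im=cv2.convertScaleAbs(im,alpha=1.8,beta=10)
def box(x,y,z,col):
    P=[(a,b,c) for a in x for b in y for c in z]; q=((pr(P)-o)*s+s/2).astype(int)
    for a in range(8):
        for b in (1,2,4):
            if not a&b: cv2.line(im,tuple(map(int,q[a])),tuple(map(int,q[a|b])),col,1)
x,y,z=t
box((x-.0095,x+.0095),(y+.015,y+.036),(z,z+.066),(0,0,255))
box((x-.0095,x+.0095),(y-.036,y-.015),(z,z+.066),(0,0,255))
box((x-.039,x+.039),(y-.0965,y+.0965),(z+.066,z+.1),(255,0,0))
box((.486-.023,.486+.023),(-.173,-.127),(0,.018),(0,200,0))
cv2.imwrite('pics/s3e.png',im)
```

```text
(no output)
```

View pics/s3e.png

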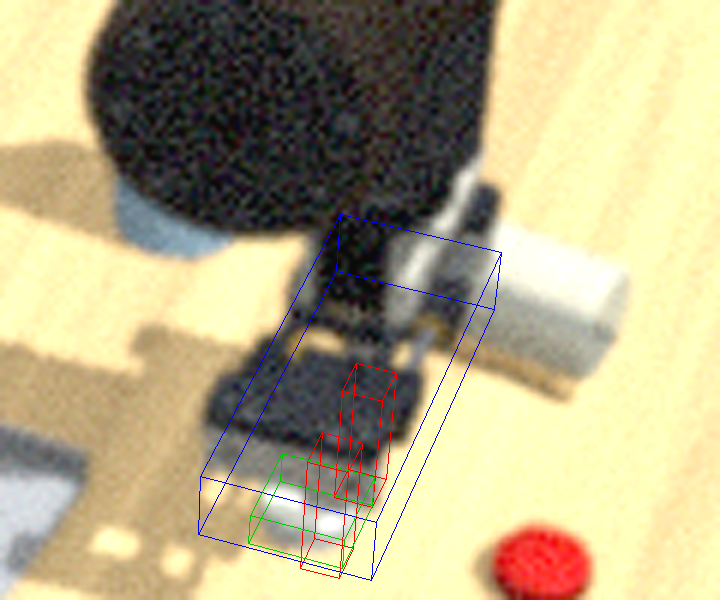

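The tips don't appear where the calibration puts them: cap_c hasn't moved and the fingers look about 2–3 cm too high. I'll back off and find the real floor height by touching down carefully.

Request:
servo_tool --rows '[[[0.01,0,0],[0,0,0],0.66],[[0.01,0,0],[0,0,0],0.66],[[0.01,0,0],[0,0,0],0.66],[[0,0,0],[0,0,0],0.66],[[0,0,0.003],[0,0,0],0.66],[[0,0,0],[0,0,0],0.66]]'

```text
clock: 3.62
tool_pos: [0.4385, -0.1506, 0.0022]
orientation: [180.0, 0.0, 180.0]
force: [0.4, -0.4, -0.8]
opening: 0.0301
```

```bash
python3 st.py; python3 look.py 4 wrist side|grep -E "red|blue|pink"
python3 - <<'E'
from h import *
im=cv2.imread('pics/side4.png')[90:190,250:340]; im=cv2.resize(im,None,fx=6,fy=6,interpolation=cv2.INTER_CUBIC)
cv2.imwrite('pics/s4.png',cv2.convertScaleAbs(im,alpha=1.8,beta=10))
i=optics.camera_info('top');print(ray(i,[(266.8,250.6)],.014))
E
```

```text
3.62 [ 0.4385 -0.1506  0.0022] [1.8000e+02 2.0000e-02 1.7996e+02] F [ 0.4 -0.4 -0.8] open 0.0301 j [  5.5  14.3 -39.6   0.  -36.1 -95.5]
wrist pink [424.1 221.1] [403, 211, 40, 24, 247] [ 0.4391 -0.0328]
wrist pink [431.7 269.1] [423, 260, 22, 26, 242] [ 0.4756 -0.0212]
wrist blue [400.8  85.1] [394, 78, 14, 15, 63] [ 0.3523 -0.0605]
wrist blue [404.8 130.7] [397, 116, 20, 26, 89] [ 0.3791 -0.0545]
side pink [275.8 190.5] [264, 182, 25, 19, 203] [ 0.4674 -0.0446]
side red [320.  173.9] [312, 168, 16, 13, 147] [ 0.3743 -0.1481]
[[ 0.36502069 -0.03852723  0.014     ]]
```

View pics/s4.png

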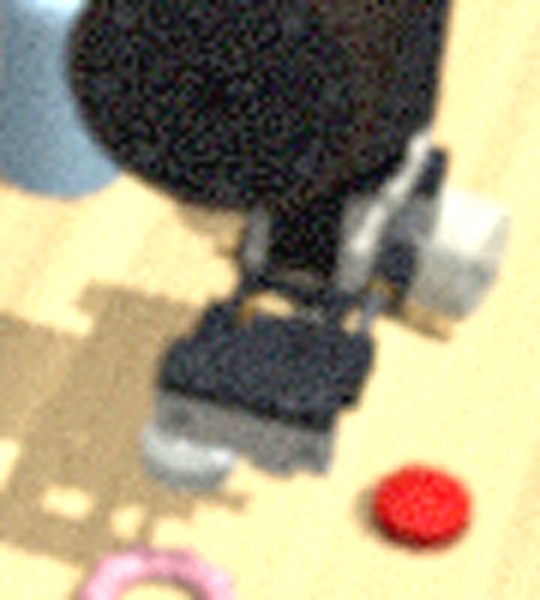

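View pics/wrist4.png

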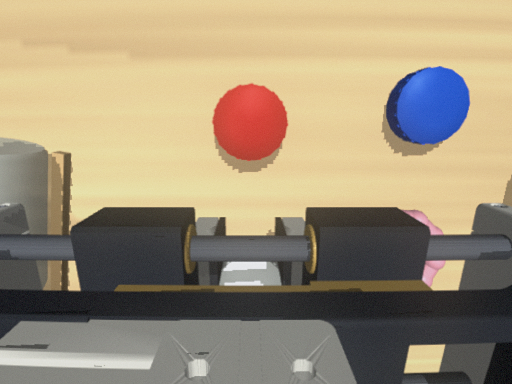

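Run:
```python
from h import *
i=optics.camera_info('side')
for n,uv in (('left bot',(155/6+250,425/6+90)),('right bot',(328/6+250,470/6+90)),('black left',(160/6+250,388/6+90)),('black right',(333/6+250,430/6+90))):
    for z in (0,.01,.02,.03,.04,.06,.08):
        print(n,z,ray(i,[uv],z)[0].round(3))
w=optics.camera_info('wrist')
print(ray(w,[(250,122),(429,107)],.014).round(4))
im=cv2.imread('pics/wrist4.png')[190:300,170:340]; cv2.imwrite('pics/w4.png',cv2.convertScaleAbs(cv2.resize(im,None,fx=4.5,fy=4.5),alpha=1.5,beta=40))
```

```text
left bot 0 [ 0.509 -0.168  0.   ]
left bot 0.01 [ 0.506 -0.158  0.01 ]
left bot 0.02 [ 0.503 -0.147  0.02 ]
left bot 0.03 [ 0.499 -0.137  0.03 ]
left bot 0.04 [ 0.496 -0.127  0.04 ]
left bot 0.06 [ 0.49  -0.106  0.06 ]
left bot 0.08 [ 0.484 -0.086  0.08 ]
right bot 0 [ 0.423 -0.168  0.   ]
right bot 0.01 [ 0.421 -0.158  0.01 ]
right bot 0.02 [ 0.419 -0.148  0.02 ]
right bot 0.03 [ 0.416 -0.137  0.03 ]
right bot 0.04 [ 0.414 -0.127  0.04 ]
right bot 0.06 [ 0.41  -0.106  0.06 ]
right bot 0.08 [ 0.406 -0.086  0.08 ]
black left 0 [ 0.515 -0.194  0.   ]
black left 0.01 [ 0.512 -0.183  0.01 ]
black left 0.02 [ 0.509 -0.173  0.02 ]
black left 0.03 [ 0.505 -0.162  0.03 ]
black left 0.04 [ 0.502 -0.151  0.04 ]
black left 0.06 [ 0.496 -0.13   0.06 ]
black left 0.08 [ 0.49  -0.109  0.08 ]
black right 0 [ 0.428 -0.196  0.   ]
black right 0.01 [ 0.426 -0.185  0.01 ]
black right 0.02 [ 0.424 -0.174  0.02 ]
black right 0.03 [ 0.422 -0.164  0.03 ]
black right 0.04 [ 0.42  -0.153  0.04 ]
black right 0.06 [ 0.415 -0.132  0.06 ]
black right 0.08 [ 0.411 -0.111  0.08 ]
[[ 0.3744 -0.1509  0.014 ]
 [ 0.3649 -0.0413  0.014 ]]
```

View pics/w4.png

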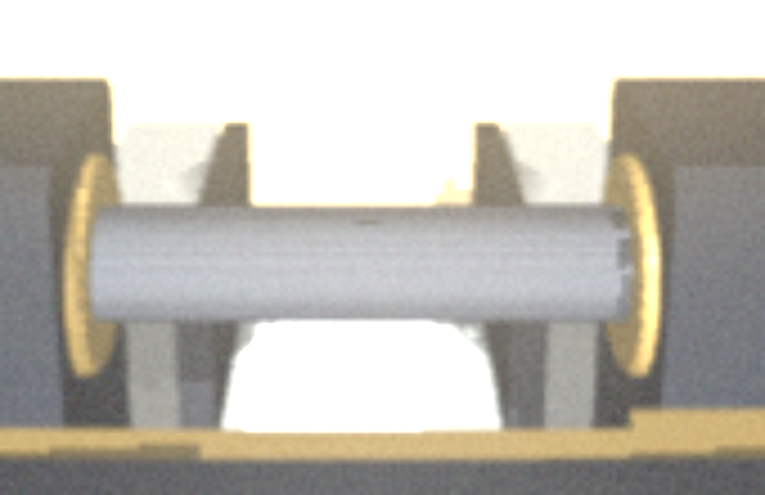

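Putting the views together: the pad gap in the wrist view is 50 px for 30 mm, a depth of 0.166 m against 0.202 m for the reported TCP. So the real fingertips end about 35 mm above the reported TCP. I'll go lower in small steps and watch the force.

Request:
servo_tool --rows '[[[0,0,0.004],[0,0,0],0.66],[[0,0,0.004],[0,0,0],0.66],[[0,0,0.004],[0,0,0],0.66],[[0,0,0.003],[0,0,0],0.66],[[0,0,0],[0,0,0],0.66]]'

```text
clock: 4.13
tool_pos: [0.438, -0.1507, -0.0137]
orientation: [-180.0, -0.1, 179.9]
force: [0.7, -0.3, -0.0]
opening: 0.0296
```

```bash
python3 st.py; python3 look.py 5 side >/dev/null
python3 - <<'E'
from h import *
im=cv2.imread('pics/side5.png')[90:190,250:340]; im=cv2.resize(im,None,fx=6,fy=6,interpolation=cv2.INTER_CUBIC)
cv2.imwrite('pics/s5.png',cv2.convertScaleAbs(im,alpha=1.8,beta=10))
E
```

```text
4.13 [ 0.438  -0.1507 -0.0137] [-1.8000e+02 -9.0000e-02  1.7995e+02] F [ 0.7 -0.3 -0. ] open 0.0296 j [  5.5  15.9 -40.4  -0.  -33.8 -95.5]
```

View pics/s5.png

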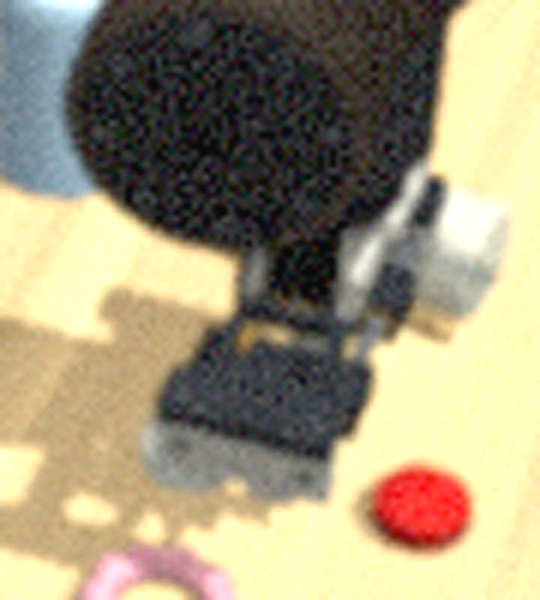

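TCP reads -14 mm with no contact force, which confirms the fingers are shorter than stated. I'll keep going down.

Request:
servo_tool --rows '[[[0,0,0.003],[0,0,0],0.66],[[0,0,0.003],[0,0,0],0.66],[[0,0,0.003],[0,0,0],0.66],[[0,0,0],[0,0,0],0.66]]'

```text
clock: 4.52
tool_pos: [0.4382, -0.1507, -0.0223]
orientation: [180.0, -0.0, 179.9]
force: [0.2, -1.3, -0.5]
opening: 0.0303
```

```bash
python3 st.py; python3 look.py 6 side wrist>/dev/null
python3 - <<'E'
from h import *
im=cv2.imread('pics/side6.png')[90:190,250:340]; im=cv2.resize(im,None,fx=6,fy=6,interpolation=cv2.INTER_CUBIC)
cv2.imwrite('pics/s6.png',cv2.convertScaleAbs(im,alpha=1.8,beta=10))
E
```

```text
4.52 [ 0.4382 -0.1507 -0.0223] [ 1.8000e+02 -5.0000e-02  1.7994e+02] F [ 0.2 -1.3 -0.5] open 0.0303 j [  5.5  16.8 -40.8  -0.  -32.4 -95.5]
```

View pics/s6.png

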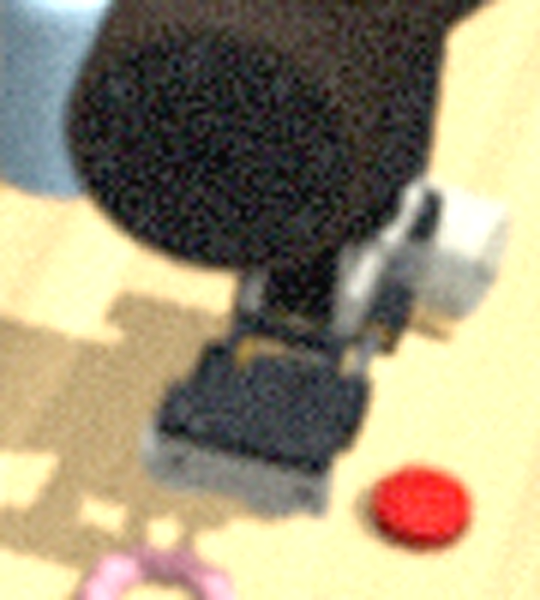

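View pics/wrist6.png

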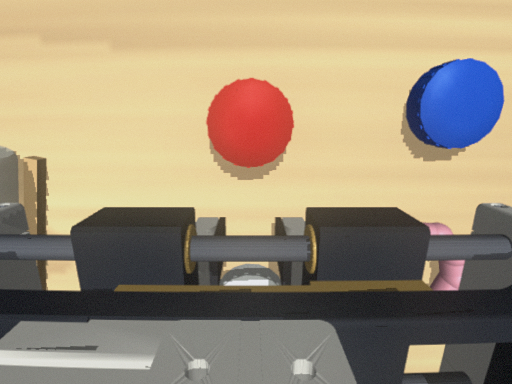

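Request:
servo_tool --rows '[[[0,0,0.002],[0,0,0],0.66],[[0,0,0.002],[0,0,0],0.66],[[0,0,0.002],[0,0,0],0.66],[[0,0,0],[0,0,0],0.66]]'

```text
clock: 4.95
tool_pos: [0.4388, -0.1507, -0.0271]
orientation: [-180.0, 0.0, 180.0]
force: [-2.9, 1.2, 12.0]
opening: 0.0298
```

```bash
python3 st.py; python3 look.py 7 side wrist>/dev/null
python3 - <<'E'
from h import *
im=cv2.imread('pics/side7.png')[90:190,250:340]; im=cv2.resize(im,None,fx=6,fy=6,interpolation=cv2.INTER_CUBIC)
cv2.imwrite('pics/s7.png',cv2.convertScaleAbs(im,alpha=1.8,beta=10))
E
```

```text
4.95 [ 0.4388 -0.1507 -0.0271] [-1.7999e+02  1.0000e-02  1.7998e+02] F [-2.9  1.2 12. ] open 0.0298 j [  5.5  17.3 -41.1   0.  -31.6 -95.5]
```

View pics/s7.png

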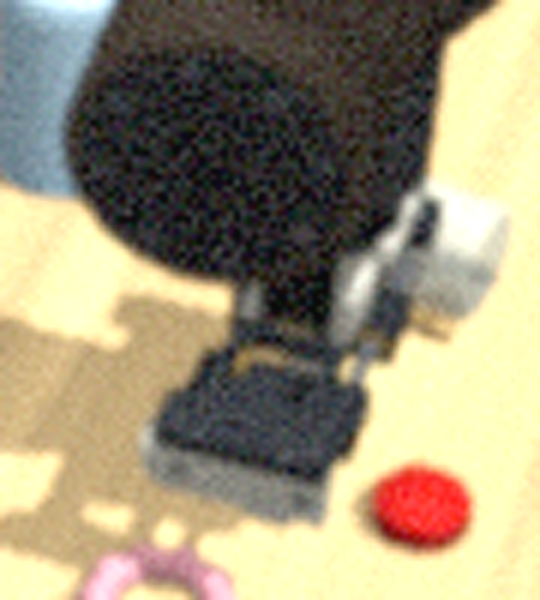

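Contact is at a reported z of about -0.0265, with 12 N. That is my effective floor level. I'll raise about 6 mm and then push cap_c.

Request:
servo_tool --rows '[[[0,0,-0.003],[0,0,0],0.66],[[0,0,-0.003],[0,0,0],0.66],[[-0.004,0,0],[0,0,0],0.66],[[-0.006,0,0],[0,0,0],0.66],[[-0.006,0,0],[0,0,0],0.66],[[-0.006,0,0],[0,0,0],0.66],[[-0.006,0,0],[0,0,0],0.66],[[0,0,0],[0,0,0],0.66]]'

```text
clock: 5.72
tool_pos: [0.4683, -0.1507, -0.0219]
orientation: [-180.0, 0.0, 180.0]
force: [0.0, 0.0, -0.3]
opening: 0.0296
```

```bash
python3 st.py; python3 look.py 8 side wrist>/dev/null
python3 - <<'E'
from h import *
im=cv2.imread('pics/wrist8.png')[170:300,170:340]; cv2.imwrite('pics/w8.png',cv2.resize(im,None,fx=4,fy=4))
i=optics.camera_info('wrist'); print(ray(i,[(250,r) for r in range(200,300,10)],.014).round(4)[:,0])
E
```

```text
5.72 [ 0.4683 -0.1507 -0.0219] [-1.7999e+02  4.0000e-02  1.7997e+02] F [ 0.   0.  -0.3] open 0.0296 j [  5.1  18.8 -37.3   0.  -33.9 -95.2]
[0.4447 0.4507 0.4567 0.4629 0.4692 0.4756 0.4822 0.4889 0.4958 0.5028]
```

View pics/w8.png

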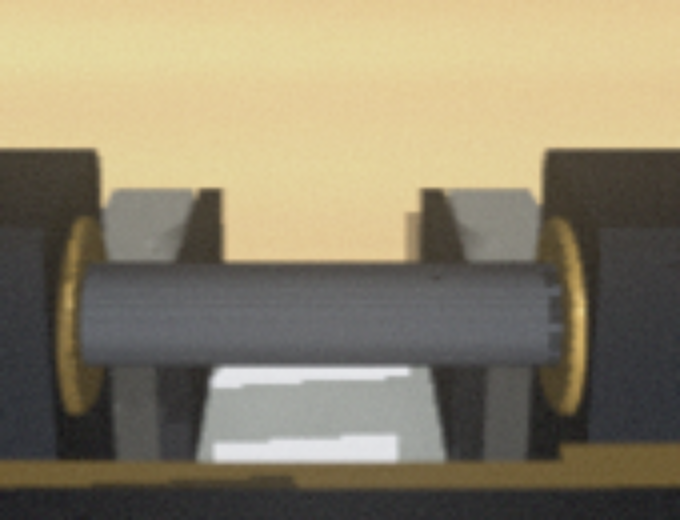

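View pics/side8.png

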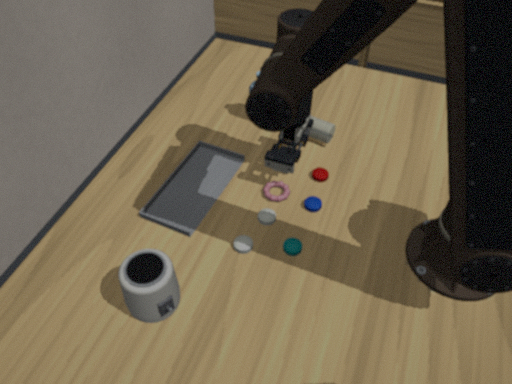

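Now cap_c is being pushed (white just ahead of the pads). Next: finish push 1, back off, lift, and turn to heading 50°.

Request:
servo_tool --rows '[[[-0.006,0,0],[0,0,0],0.66],[[-0.006,0,0],[0,0,0],0.66],[[-0.006,0,0],[0,0,0],0.66],[[-0.006,0,0],[0,0,0],0.66],[[-0.006,0,0],[0,0,0],0.66],[[0,0,0],[0,0,0],0.66],[[0.01,0,0],[0,0,0],0.66],[[0.01,0,0],[0,0,0],0.66],[[0,0,-0.035],[0,0,0],0.66],[[0,0,-0.035],[0,0,0],0.66],[[0,0,0],[0,0,-0.926],0.66],[[0,0,0],[0,0,-0.926],0.66],[[0,0,0],[0,0,-0.926],0.66],[[0,0,0],[0,0,-0.926],0.66],[[0,0,0],[0,0,-0.926],0.66],[[0,0,0],[0,0,-0.926],0.66],[[0,0,0],[0,0,-0.926],0.66],[[0,0,0],[0,0,-0.926],0.66],[[0,0,0],[0,0,-0.926],0.66],[[0,0,0],[0,0,0],0.66]]'

```text
clock: 7.48
tool_pos: [0.4751, -0.1507, 0.0481]
orientation: [180.0, -0.0, -129.8]
force: [-0.3, 0.3, 0.3]
opening: 0.03
```

```bash
python3 st.py; python3 look.py 9 side top |grep -E "white|pink"
```

```text
7.48 [ 0.4751 -0.1507  0.0481] [ 1.7996e+02 -2.0000e-02 -1.2981e+02] F [-0.3  0.3  0.3] open 0.03 j [  5.   13.1 -32.5  -0.  -44.4 -44.8]
side white [319.4 123.5] [301, 114, 34, 21, 276] [ 0.4328 -0.3587]
side white [268.2 159.1] [261, 155, 16, 9, 102] [ 0.526  -0.1504]
side white [226.6 174.9] [213, 157, 28, 40, 443] [ 0.6107 -0.0498]
side white [266.4 214.4] [259, 208, 17, 14, 158] [0.4623 0.0442]
side white [171.2 221.8] [145, 210, 51, 26, 275] [0.6748 0.1519]
side white [242.5 244. ] [233, 236, 20, 17, 222] [0.4844 0.1518]
side white [150.5 279.3] [118, 249, 59, 61, 1250] [0.6406 0.3172]
side pink [275.6 190.9] [264, 182, 25, 19, 192] [ 0.4676 -0.0433]
top white [125.  161.1] [96, 134, 53, 51, 1369] [0.6189 0.3631]
top white [384.7 148.8] [371, 137, 26, 28, 518] [ 0.6478 -0.3796]
top white [261.2 186. ] [254, 161, 14, 51, 346] [ 0.5429 -0.0252]
top white [284.  193.9] [269, 185, 38, 17, 267] [ 0.5204 -0.088 ]
top white [368.1 224.1] [355, 201, 26, 43, 801] [ 0.4341 -0.3199]
top white [339.4 215.3] [327, 213, 28, 5, 71] [ 0.4593 -0.2402]
```

View pics/side9.png

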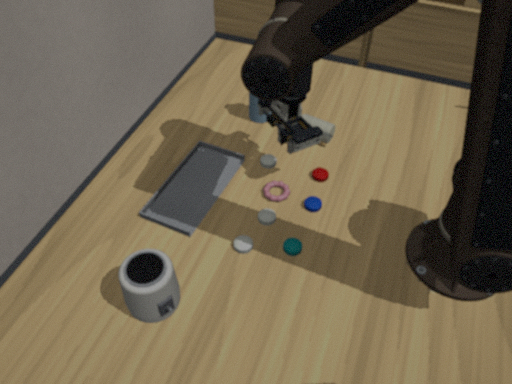

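View pics/top9.png

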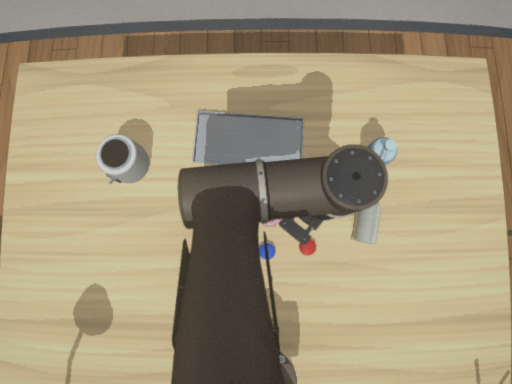

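Side view: cap_c is at (268,160), about (0.525, -0.150), where I wanted it. The arm's wrist hub hangs on the -y side, so I'll check its clearance to the dispenser first.

Run:
```python
from h import *
def cen(i):
    R,_=cv2.Rodrigues(i['rvec']); return -R.T@i['tvec']
t,s=optics.camera_info('top'),optics.camera_info('side')
def tri(a,b):
    p,q=cen(t),cen(s); d=ray(t,[a],0)[0]-p; e=ray(s,[b],0)[0]-q
    k=np.linalg.lstsq(np.c_[d,-e],q-p,rcond=None)[0]; x,y=p+k[0]*d,q+k[1]*e
    return ((x+y)/2).round(3),np.linalg.norm(x-y).round(3)
print('disp top',tri((389,143),(261,76)))
print('disp base', ray(t,[(371,160)],0).round(3), ray(s,[(261,113)],0.02).round(3))
print('top ray hub', [ray(t,[(355,177)],z)[0].round(3).tolist() for z in (.2,.3,.4)])
print('side ray hub', [ray(s,[(270,78)],z)[0].round(3).tolist() for z in (.1,.2,.3,.4)])
```

```text
disp top (array([ 0.624, -0.343,  0.15 ]), np.float64(0.007))
disp base [[ 0.619 -0.343  0.   ]] [[ 0.616 -0.338  0.02 ]]
top ray hub [[0.533, -0.238, 0.2], [0.515, -0.21, 0.3], [0.496, -0.182, 0.4]]
side ray hub [[0.616, -0.416, 0.1], [0.569, -0.269, 0.2], [0.521, -0.123, 0.3], [0.474, 0.024, 0.4]]
```

Request:
servo_tool --rows '[[[0.005,-0.019,0],[0,0,0],0.66],[[0.004,-0.0185,0],[0,0,0],0.66],[[0,0,0.03],[0,0,0],0.66],[[0,0,0.03],[0,0,0],0.66],[[0,0,0.01],[0,0,0],0.66],[[-0.004,0,0],[0,0,0],0.66],[[-0.006,0,0],[0,0,0],0.66],[[-0.006,0,0],[0,0,0],0.66],[[-0.006,0,0],[0,0,0],0.66],[[-0.006,0,0],[0,0,0],0.66],[[-0.006,0,0],[0,0,0],0.66],[[-0.006,0,0],[0,0,0],0.66],[[-0.006,0,0],[0,0,0],0.66]]'

```text
clock: 8.67
tool_pos: [0.5298, -0.1459, -0.0213]
orientation: [-180.0, 0.0, -130.0]
force: [0.1, 0.1, 0.7]
opening: 0.03
```

```bash
python3 st.py; python3 look.py 10 side wrist |grep -E "side white|pink"
```

```text
8.67 [ 0.5298 -0.1459 -0.0213] [-1.7997e+02  2.0000e-02 -1.3003e+02] F [0.1 0.1 0.7] open 0.03 j [  5.   22.9 -29.9   0.  -37.2 -45.1]
side white [313.  122.5] [289, 113, 45, 22, 439] [ 0.4525 -0.3562]
side white [211.8 176.1] [186, 153, 54, 47, 1481] [ 0.6466 -0.0313]
side white [257.3 162.9] [250, 158, 15, 11, 108] [ 0.5493 -0.1248]
side white [266.6 214.4] [258, 208, 18, 14, 172] [0.4618 0.0439]
side white [184.3 229.2] [173, 224, 21, 12, 45] [0.6341 0.1612]
side white [242.4 243.9] [234, 236, 17, 17, 212] [0.4848 0.1515]
side white [151.3 281.2] [118, 248, 59, 70, 1389] [0.6366 0.3209]
side pink [275.7 190.7] [264, 182, 25, 19, 184] [ 0.4675 -0.0439]
wrist pink [436.4 232.2] [430, 229, 17, 6, 63] [ 0.4443 -0.0771]
wrist pink [455.3 273.8] [444, 260, 21, 31, 332] [ 0.4491 -0.0446]
```

View pics/side10.png

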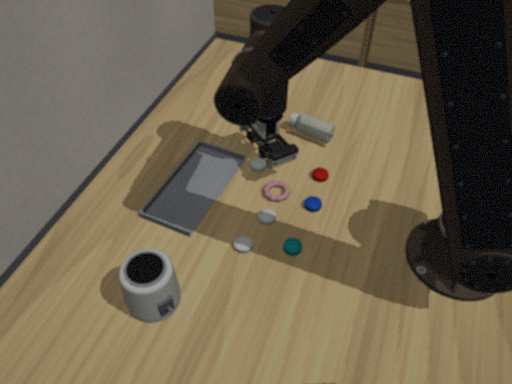

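View pics/wrist10.png

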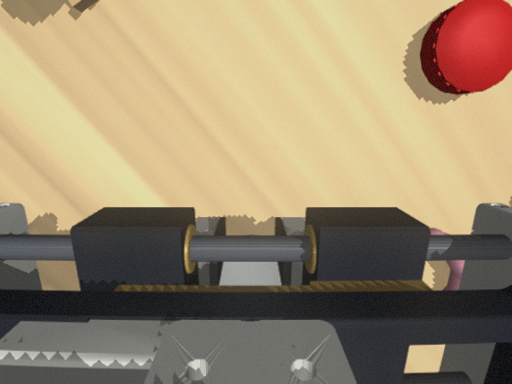

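Side view: cap_c is at (257,163), about (0.548, -0.125), cradled as predicted. Carrying on.

Request:
servo_tool --rows '[[[-0.006,0,0],[0,0,0],0.66],[[-0.006,0,0],[0,0,0],0.66],[[-0.006,0,0],[0,0,0],0.66],[[-0.006,0,0],[0,0,0],0.66],[[-0.006,0,0],[0,0,0],0.66],[[-0.006,0,0],[0,0,0],0.66],[[-0.006,0,0],[0,0,0],0.66],[[0.01,0,0],[0,0,0],0.66],[[0.01,0,0],[0,0,0],0.66],[[0,0,-0.035],[0,0,0],0.66],[[0,0,-0.035],[0,0,0],0.66],[[0,0,0],[0,0,1],0.66],[[0,0,0],[0,0,1],0.66],[[0,0,0],[0,0,1],0.66],[[0,0,0],[0,0,1],0.66],[[0,0,0],[0,0,1],0.66],[[0,0,0],[0,0,1],0.66],[[0,0,0],[0,0,1],0.66],[[0,0,0],[0,0,1],0.66],[[0,0,0],[0,0,1],0.66]]'

```text
clock: 10.43
tool_pos: [0.5424, -0.1303, 0.0482]
orientation: [180.0, -0.0, 175.6]
force: [0.1, 0.4, -0.4]
opening: 0.0299
```

```bash
python3 st.py; python3 look.py 11 side |grep -E "side white|pink"
```

```text
10.43 [ 0.5424 -0.1303  0.0482] [ 1.8000e+02 -3.0000e-02  1.7562e+02] F [ 0.1  0.4 -0.4] open 0.0299 j [   6.6   18.   -25.2   -0.   -46.8 -101. ]
side white [276.   99.7] [267, 88, 17, 25, 78] [ 0.5967 -0.4266]
side white [313.2 122.4] [290, 112, 45, 23, 432] [ 0.4523 -0.357 ]
side white [243.7 167.9] [234, 159, 19, 18, 206] [ 0.5774 -0.0924]
side white [215.5 184. ] [199, 168, 36, 31, 559] [ 0.625  -0.0073]
side white [266.7 214.3] [259, 208, 17, 14, 166] [0.4616 0.0435]
side white [180.7 227.5] [164, 221, 30, 15, 61] [0.6446 0.1596]
side white [242.3 244.1] [234, 236, 17, 17, 206] [0.4848 0.1522]
side white [150.5 279.3] [119, 249, 58, 60, 1257] [0.6405 0.3173]
side pink [275.8 190.8] [264, 182, 25, 19, 186] [ 0.4671 -0.0438]
```

View pics/side11.png

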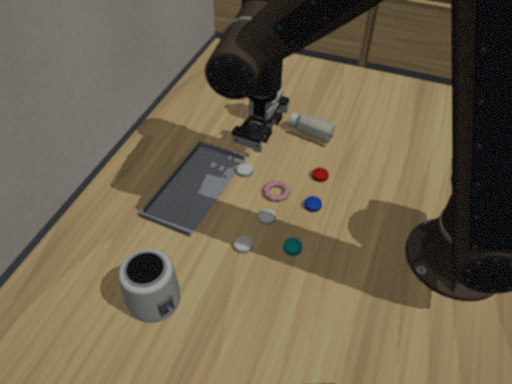

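Side view: cap_c is at (244,168), about (0.576, -0.092), in front of the mouth. Next is a straight push into the tray with heading 0.

Request:
servo_tool --rows '[[[0,0,0],[0,0,-0.73],0.66],[[0.0085,0.019,0],[0,0,0],0.66],[[0,0.019,0],[0,0,0],0.66],[[0,0,0.03],[0,0,0],0.66],[[0,0,0.03],[0,0,0],0.66],[[0,0,0.01],[0,0,0],0.66],[[-0.004,0,0],[0,0,0],0.66],[[-0.006,0,0],[0,0,0],0.66],[[-0.006,0,0],[0,0,0],0.66],[[-0.007,0,0],[0,0,0],0.66],[[-0.007,0,0],[0,0,0],0.66],[[-0.007,0,0],[0,0,0],0.66],[[-0.007,0,0],[0,0,0],0.66],[[-0.007,0,0],[0,0,0],0.66],[[-0.007,0,0],[0,0,0],0.66]]'

```text
clock: 11.73
tool_pos: [0.5934, -0.0913, -0.0216]
orientation: [180.0, 0.0, -179.7]
force: [0.2, -1.1, 0.4]
opening: 0.0299
```

```bash
python3 st.py; python3 look.py 12 side |grep -E "side white|pink"
```

```text
11.73 [ 0.5934 -0.0913 -0.0216] [ 1.8000e+02  1.0000e-02 -1.7966e+02] F [ 0.2 -1.1  0.4] open 0.0299 j [  9.9  26.5 -23.1   0.  -40.3 -99.5]
side white [251.1 125.7] [243, 113, 16, 26, 87] [ 0.6242 -0.2726]
side white [313.2 122.7] [289, 113, 46, 23, 455] [ 0.4518 -0.3556]
side white [200.2 187.4] [177, 165, 56, 39, 858] [0.658  0.0187]
side white [266.7 214.6] [258, 208, 18, 14, 187] [0.4613 0.0443]
side white [242.6 242.3] [234, 235, 19, 15, 203] [0.486  0.1469]
side white [152.2 282.8] [118, 248, 62, 71, 1569] [0.6325 0.3239]
side pink [275.9 190.9] [264, 182, 25, 19, 189] [ 0.4666 -0.0434]
```

View pics/side12.png

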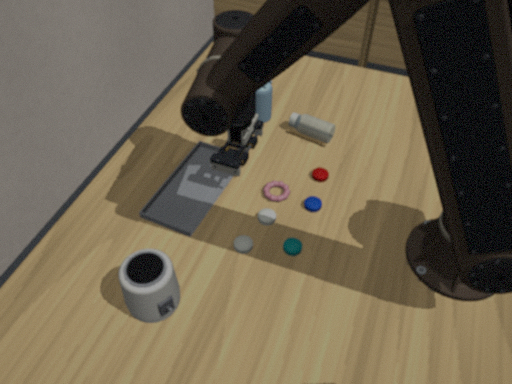

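Cap_c is hidden ahead of the fingers at the mouth and nothing else has moved. Finishing the push, then backing off and lifting.

Request:
servo_tool --rows '[[[-0.006,0,0],[0,0,0],0.66],[[-0.006,0,0],[0,0,0],0.66],[[-0.006,0,0],[0,0,0],0.66],[[-0.006,0,0],[0,0,0],0.66],[[-0.006,0,0],[0,0,0],0.66],[[-0.006,0,0],[0,0,0],0.66],[[-0.006,0,0],[0,0,0],0.66],[[-0.006,0,0],[0,0,0],0.66],[[-0.006,0,0],[0,0,0],0.66],[[-0.005,0,0],[0,0,0],0.66],[[0,0,0],[0,0,0],0.66],[[0.015,0,0],[0,0,0],0.66],[[0.015,0,0],[0,0,0],0.66],[[0,0,-0.035],[0,0,0],0.66],[[0,0,-0.035],[0,0,0],0.66],[[0,0,-0.01],[0,0,0],0.66]]'

```text
clock: 13.12
tool_pos: [0.6241, -0.0913, 0.0636]
orientation: [-180.0, 0.4, -179.6]
force: [1.0, 0.6, 1.0]
opening: 0.0298
```

```bash
python3 st.py; python3 look.py 13 side wrist |grep -E "white|pink"
```

```text
13.12 [ 0.6241 -0.0913  0.0636] [-179.98    0.37 -179.59] F [1.  0.6 1. ] open 0.0298 j [  9.4  22.7 -15.2   0.1 -51.7 -99.1]
side white [265.1  82.6] [256, 70, 17, 27, 138] [ 0.6625 -0.506 ]
side white [313.2 122.4] [289, 113, 46, 22, 431] [ 0.4522 -0.3569]
side white [213.2 176. ] [187, 151, 57, 52, 1610] [ 0.6433 -0.033 ]
side white [266.8 214.4] [258, 209, 18, 13, 174] [0.4613 0.0438]
side white [242.3 243.2] [235, 236, 16, 15, 166] [0.4858 0.1496]
side white [150.7 280. ] [119, 248, 58, 68, 1281] [0.6395 0.3186]
side pink [275.9 190.9] [264, 182, 25, 19, 195] [ 0.4666 -0.0433]
wrist white [427.9   9.8] [401, 0, 57, 25, 1039] [0.4754 0.0424]
wrist white [325.9  25.5] [321, 22, 10, 8, 43] [ 0.4881 -0.0347]
wrist white [305.8  30.5] [301, 28, 10, 6, 44] [ 0.4919 -0.0498]
wrist white [  7.4 205.2] [0, 202, 19, 9, 116] [ 0.6327 -0.3098]
wrist white [228.4 249.1] [192, 241, 72, 16, 963] [ 0.6734 -0.1108]
wrist white [ 38.9 248.6] [0, 242, 73, 14, 677] [ 0.6752 -0.2887]
wrist white [249.8 273.1] [220, 261, 61, 25, 1392] [ 0.6981 -0.091 ]
wrist white [443.  274.2] [423, 261, 42, 29, 1030] [0.6997 0.0947]
wrist white [302.6 369.3] [291, 359, 22, 22, 375] [ 0.8139 -0.0341]
wrist pink [311.6  22.4] [266, 0, 90, 47, 1386] [ 0.4855 -0.0453]
```

View pics/side13.png

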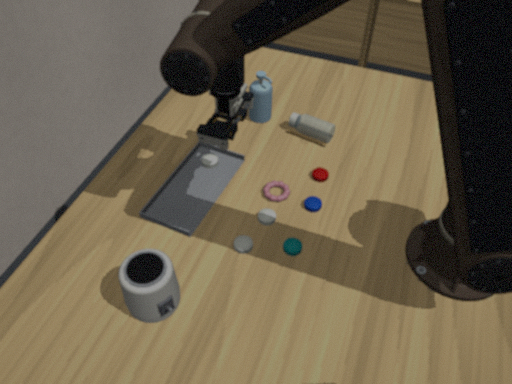

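View pics/wrist13.png

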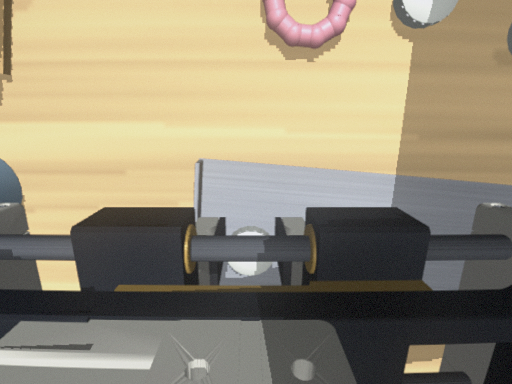

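Cap_c lies inside the tray, at (209,160) in the side view, with the teether and others unmoved. Next is cap_b, pushed with heading -6°.

Request:
servo_tool --rows '[[[0,0,0],[0,0,0.53],0.66],[[0,0,0],[0,0,0.54],0.66],[[0.0276,0.015,0],[0,0,0],0.66],[[0.0276,0.015,0],[0,0,0],0.66],[[0.0276,0.015,0],[0,0,0],0.66],[[0.0276,0.015,0],[0,0,0],0.66],[[0.0276,0.015,0],[0,0,0],0.66],[[0.0276,0.015,0],[0,0,0],0.66],[[0.0276,0.015,0],[0,0,0],0.66],[[0.0276,0.015,0],[0,0,0],0.66],[[0,0,0],[0,0,0],0.66],[[0,0,0],[0,0,0],0.66]]'

```text
clock: 14.22
tool_pos: [0.4136, 0.0522, 0.0583]
orientation: [180.0, 0.0, 174.1]
force: [-0.4, 0.7, -0.1]
opening: 0.0298
```

```bash
python3 st.py; python3 look.py 14 side wrist |grep -E "white|pink|turq"
```

```text
14.22 [0.4136 0.0522 0.0583] [1.7998e+02 1.0000e-02 1.7409e+02] F [-0.4  0.7 -0.1] open 0.0298 j [  34.6    4.7  -41.5   -0.   -43.8 -130.5]
side white [263.4  81.9] [256, 70, 14, 22, 142] [ 0.6695 -0.5081]
side white [321.2  81.7] [304, 77, 33, 15, 135] [ 0.4865 -0.581 ]
side white [197.5 149.4] [180, 141, 43, 24, 63] [ 0.7298 -0.1158]
side white [204.2 159.3] [181, 147, 63, 29, 605] [ 0.6939 -0.0845]
side white [150.6 209.1] [139, 191, 22, 30, 199] [0.7431 0.1335]
side white [266.4 215.1] [258, 208, 18, 15, 189] [0.4617 0.0461]
side white [242.8 243.6] [233, 235, 20, 18, 279] [0.4844 0.1504]
side white [152.2 286.9] [118, 248, 62, 74, 2022] [0.6274 0.3333]
side white [488.3 289.6] [484, 286, 10, 8, 55] [-0.0737  0.0737]
side turq [292.1 246.2] [284, 239, 17, 16, 220] [0.3723 0.1141]
wrist white [  9.3 206.6] [0, 203, 22, 10, 159] [ 0.4001 -0.1618]
wrist white [247.6 228.8] [226, 220, 44, 16, 536] [0.4424 0.0465]
wrist white [210.5 230.3] [206, 226, 10, 9, 50] [0.4404 0.0137]
wrist white [289.1 230.4] [285, 227, 10, 8, 47] [0.4478 0.0829]
wrist white [ 37.8 247.6] [0, 239, 74, 19, 1141] [ 0.4413 -0.1477]
wrist white [247.8 264.6] [228, 261, 41, 10, 295] [0.4775 0.0429]
wrist white [197.  368.5] [181, 346, 29, 35, 433] [ 0.5922 -0.0226]
wrist white [ 74.9 359.8] [0, 350, 155, 20, 2353] [ 0.5703 -0.1488]
wrist white [302.9 369.2] [291, 355, 24, 26, 430] [0.6048 0.0869]
wrist turq [309.4 146.5] [297, 131, 24, 29, 215] [0.3762 0.105 ]
```

View pics/wrist14.png

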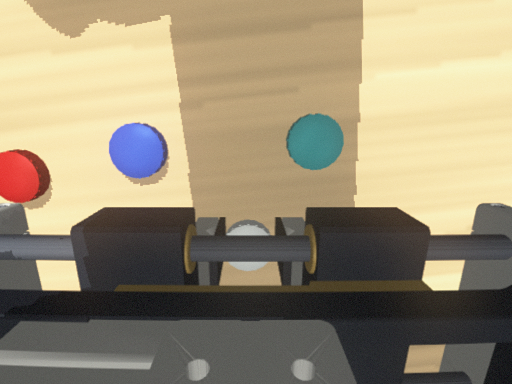

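View pics/side14.png

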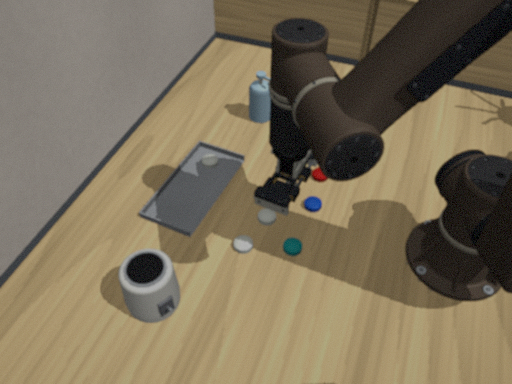

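Cap_b is centred between the pads at (248,245), and turquoise at (315,141) is clear behind. Going down and pushing.

Request:
servo_tool --rows '[[[0,0,0.03],[0,0,0],0.66],[[0,0,0.03],[0,0,0],0.66],[[0,0,0.015],[0,0,0],0.66],[[0,0,0.005],[0,0,0],0.66],[[0,0,0],[0,0,0],0.66],[[-0.004,0,0],[0,0,0],0.66],[[-0.006,0,0],[0,0,0],0.66],[[-0.006,0,0],[0,0,0],0.66],[[-0.006,0,0],[0,0,0],0.66],[[-0.006,0,0],[0,0,0],0.66],[[-0.006,0,0],[0,0,0],0.66],[[-0.006,0,0],[0,0,0],0.66],[[-0.006,0,0],[0,0,0],0.66]]'

```text
clock: 15.4
tool_pos: [0.4612, 0.0466, -0.0216]
orientation: [180.0, 0.0, 173.9]
force: [-0.1, 0.1, 0.3]
opening: 0.0299
```

```bash
python3 st.py; python3 look.py 15 side |grep -E "white|pink|turq"
```

```text
15.4 [ 0.4612  0.0466 -0.0216] [1.7999e+02 1.0000e-02 1.7391e+02] F [-0.1  0.1  0.3] open 0.0299 j [  30.2   16.7  -40.8   -0.   -32.4 -126.3]
side white [192.3 149.4] [183, 141, 21, 20, 41] [ 0.7436 -0.1103]
side white [215.6 165.2] [187, 147, 57, 40, 1233] [ 0.6544 -0.0741]
side white [150.7 208.3] [139, 189, 20, 31, 212] [0.7443 0.1312]
side white [242.8 242.7] [234, 235, 19, 16, 237] [0.4852 0.1478]
side white [151.9 287.4] [118, 248, 62, 75, 2102] [0.6274 0.3346]
side white [488.1 289.3] [483, 285, 11, 9, 61] [-0.0733  0.0729]
side turq [292.1 246.3] [284, 239, 17, 16, 221] [0.3724 0.1142]
```

View pics/side15.png

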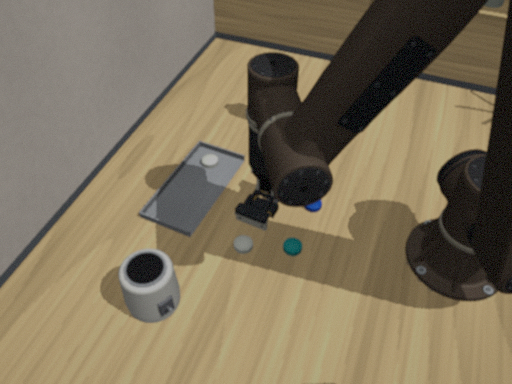

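Side view: cap_b is hidden behind the gripper at about (258,212). Cap_c is still at (209,160), and nothing has been disturbed. Continuing.

Request:
servo_tool --rows '[[[-0.007,0,0],[0,0,0],0.66],[[-0.007,0,0],[0,0,0],0.66],[[-0.007,0,0],[0,0,0],0.66],[[-0.007,0,0],[0,0,0],0.66],[[-0.007,0,0],[0,0,0],0.66],[[-0.007,0,0],[0,0,0],0.66],[[-0.007,0,0],[0,0,0],0.66],[[-0.007,0,0],[0,0,0],0.66],[[-0.007,0,0],[0,0,0],0.66],[[-0.007,0,0],[0,0,0],0.66],[[-0.007,0,0],[0,0,0],0.66],[[-0.007,0,0],[0,0,0],0.66],[[-0.007,0,0],[0,0,0],0.66],[[-0.007,0,0],[0,0,0],0.66],[[-0.007,0,0],[0,0,0],0.66]]'

```text
clock: 16.7
tool_pos: [0.5655, 0.0355, -0.0218]
orientation: [-180.0, -0.0, 173.9]
force: [-0.3, 1.4, 0.2]
opening: 0.03
```

```bash
python3 st.py; python3 look.py 16 side |grep -E "white|pink|turq"
```

```text
16.7 [ 0.5655  0.0355 -0.0218] [-1.8000e+02 -1.0000e-02  1.7392e+02] F [-0.3  1.4  0.2] open 0.03 j [  23.4   24.2  -27.6   -0.   -38.2 -119.5]
side white [313.6 123.1] [289, 113, 46, 23, 460] [ 0.4503 -0.3543]
side white [191.5 165.2] [185, 153, 13, 23, 157] [ 0.717  -0.0502]
side white [242.7 242.3] [234, 235, 19, 16, 225] [0.4858 0.147 ]
side white [152.5 286.1] [118, 248, 62, 75, 1900] [0.628  0.3311]
side pink [275.6 190.9] [264, 182, 25, 19, 178] [ 0.4673 -0.0431]
side turq [292.  246.3] [284, 239, 17, 16, 224] [0.3724 0.1143]
```

View pics/side16.png

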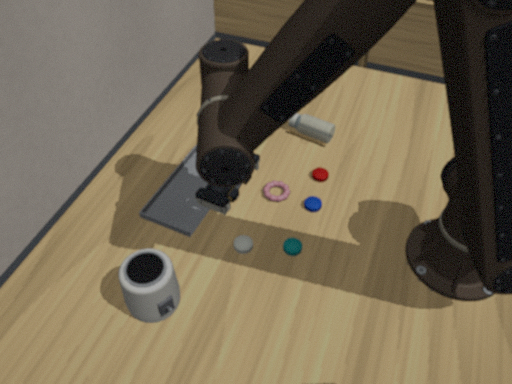

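Request:
servo_tool --rows '[[[-0.007,0,0],[0,0,0],0.66],[[-0.007,0,0],[0,0,0],0.66],[[-0.007,0,0],[0,0,0],0.66],[[-0.007,0,0],[0,0,0],0.66],[[-0.007,0,0],[0,0,0],0.66],[[-0.007,0,0],[0,0,0],0.66],[[-0.007,0,0],[0,0,0],0.66],[[-0.007,0,0],[0,0,0],0.66],[[-0.007,0,0],[0,0,0],0.66],[[-0.007,0,0],[0,0,0],0.66],[[-0.006,0,0],[0,0,0],0.66],[[-0.005,0,0],[0,0,0],0.66],[[-0.005,0,0],[0,0,0],0.66],[[0,0,0],[0,0,0],0.66],[[0.015,0,0],[0,0,0],0.66],[[0.015,0,0],[0,0,0],0.66],[[0,0,-0.035],[0,0,0],0.66],[[0,0,-0.035],[0,0,0],0.66],[[0,0,-0.01],[0,0,0],0.66],[[0,0,0],[0,0,0],0.66]]'

```text
clock: 18.42
tool_pos: [0.6231, 0.0304, 0.0626]
orientation: [179.9, 0.4, 174.0]
force: [0.5, 0.8, -0.3]
opening: 0.0295
```

```bash
python3 st.py; python3 look.py 17 side wrist |grep -E "white|pink|turq"
```

```text
18.42 [0.6231 0.0304 0.0626] [179.86   0.38 173.97] F [ 0.5  0.8 -0.3] open 0.0295 j [ 2.070e+01  2.220e+01 -1.620e+01  1.000e-01 -5.120e+01 -1.168e+02]
side white [190.6  45.4] [182, 44, 17, 4, 49] [ 1.0066 -0.6374]
side white [266.9  89.8] [258, 77, 15, 44, 143] [ 0.6427 -0.4682]
side white [312.9 122.5] [289, 112, 46, 23, 451] [ 0.4529 -0.3562]
side white [213.5 181.7] [185, 154, 59, 54, 1383] [ 0.6336 -0.0132]
side white [242.7 242.3] [234, 235, 19, 15, 205] [0.4859 0.1469]
side white [152.2 283.8] [118, 249, 62, 72, 1634] [0.6314 0.3261]
side pink [275.9 191. ] [264, 182, 25, 19, 177] [ 0.4666 -0.0429]
side turq [292.1 246.2] [284, 238, 17, 17, 222] [0.3723 0.1141]
wrist white [90.3  7.1] [87, 0, 7, 13, 50] [ 0.4606 -0.073 ]
wrist white [161.9   4.6] [158, 0, 9, 10, 52] [ 0.4656 -0.0193]
wrist white [380.   19.4] [349, 0, 66, 46, 2445] [0.4923 0.1414]
wrist white [159.   25.5] [154, 17, 10, 17, 74] [ 0.4794 -0.0239]
wrist white [97.2 27.3] [92, 19, 11, 18, 96] [ 0.4749 -0.0708]
wrist white [109.8  40.5] [105, 36, 11, 10, 63] [ 0.4851 -0.0632]
wrist white [144.5  43. ] [138, 37, 15, 12, 70] [ 0.49   -0.0371]
wrist white [129.1  47.1] [125, 44, 9, 8, 56] [ 0.4915 -0.0494]
wrist white [408.2 195.5] [405, 178, 8, 36, 138] [0.6328 0.1666]
wrist white [  8.3 206.3] [0, 203, 22, 10, 136] [ 0.6053 -0.185 ]
wrist white [289.  230.5] [285, 226, 10, 9, 48] [0.6539 0.0611]
wrist white [ 25.3 246.2] [0, 240, 63, 16, 640] [ 0.6445 -0.1815]
wrist white [ 72.9 274.9] [68, 260, 11, 31, 142] [ 0.6777 -0.1445]
wrist white [249.7 272.9] [220, 261, 61, 25, 1381] [0.6922 0.0218]
wrist white [ 74.2 359.9] [0, 350, 154, 20, 2298] [ 0.7765 -0.1722]
wrist white [197.6 369.1] [188, 356, 22, 25, 402] [ 0.7996 -0.0444]
wrist white [302.6 369.2] [291, 358, 23, 23, 414] [0.8115 0.0647]
wrist pink [129.9  28.7] [82, 0, 92, 59, 1003] [ 0.4782 -0.0469]
```

View pics/side17.png

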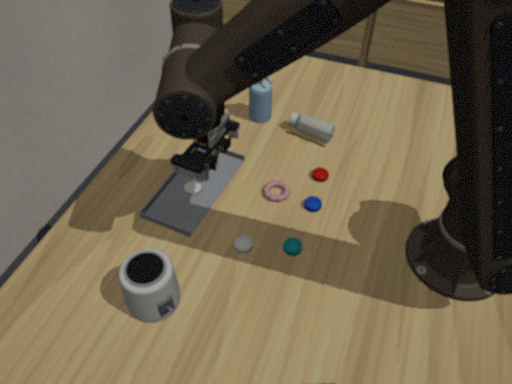

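View pics/wrist17.png

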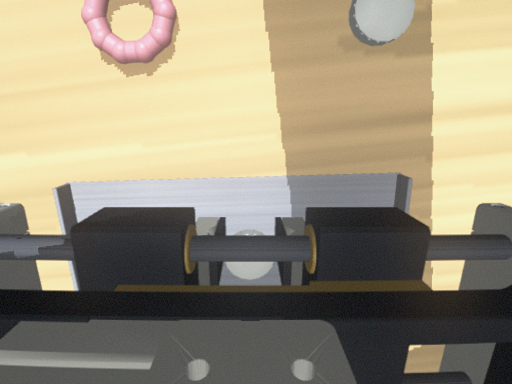

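Cap_b is in the tray, at (193,187) in the side view. Now cap_a, with heading -15°.

Request:
servo_tool --rows '[[[0,0,0],[0,0,0.75],0.66],[[0,0,0],[0,0,0.75],0.66],[[0.0301,0.0112,0],[0,0,0],0.66],[[0.0301,0.0112,0],[0,0,0],0.66],[[0.0301,0.0112,0],[0,0,0],0.66],[[0.0301,0.0112,0],[0,0,0],0.66],[[0.0301,0.0112,0],[0,0,0],0.66],[[0.0301,0.0112,0],[0,0,0],0.66],[[0.0301,0.0112,0],[0,0,0],0.66],[[0,0,0],[0,0,0],0.66],[[0,0,0],[0,0,0],0.66]]'

```text
clock: 19.43
tool_pos: [0.436, 0.1606, 0.0577]
orientation: [-179.9, -0.0, 165.1]
force: [0.3, 0.2, 0.1]
opening: 0.0295
```

```bash
python3 st.py; python3 look.py 18 side wrist |grep -E "side white|pink|turq"
```

```text
19.43 [0.436  0.1606 0.0577] [-1.7995e+02 -4.0000e-02  1.6510e+02] F [0.3 0.2 0.1] open 0.0295 j [  44.6    9.3  -35.9   -0.   -44.8 -149.5]
side white [297.7 119.8] [280, 111, 38, 25, 231] [ 0.5004 -0.3516]
side white [188.2 161.6] [156, 141, 83, 52, 172] [ 0.7319 -0.0598]
side white [213.  160.8] [180, 146, 59, 36, 893] [ 0.6683 -0.0878]
side white [179.1 188. ] [159, 173, 43, 30, 573] [0.7092 0.0411]
side white [239.6 247.2] [234, 240, 14, 13, 105] [0.4875 0.163 ]
side white [150.7 288.3] [118, 248, 62, 74, 2184] [0.6287 0.3376]
side white [488.1 289.2] [483, 285, 11, 9, 72] [-0.0733  0.0728]
side turq [292.1 246.3] [284, 239, 17, 16, 220] [0.3722 0.1142]
wrist pink [ 61.1 263.6] [36, 260, 42, 13, 138] [ 0.4533 -0.0279]
wrist pink [ 77.2 283.4] [71, 276, 10, 16, 52] [ 0.4766 -0.0218]
wrist turq [171.1 148.8] [153, 130, 36, 37, 597] [0.3795 0.1078]
```

View pics/wrist18.png

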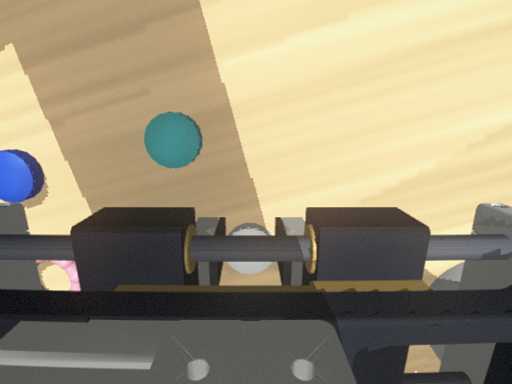

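View pics/side18.png

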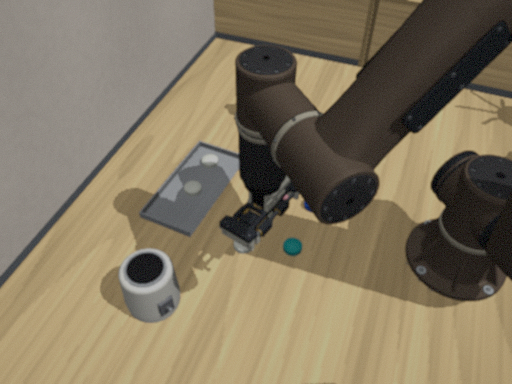

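Cap_a is centred between the pads at (250,248). Caps b and c sit in the tray at (192,187) and (209,160). Going down and pushing.

Request:
servo_tool --rows '[[[0,0,0.03],[0,0,0],0.66],[[0,0,0.03],[0,0,0],0.66],[[0,0,0.014],[0,0,0],0.66],[[0,0,0.005],[0,0,0],0.66],[[0,0,0],[0,0,0],0.66],[[-0.004,0,0],[0,0,0],0.66],[[-0.006,0,0],[0,0,0],0.66],[[-0.006,0,0],[0,0,0],0.66],[[-0.006,0,0],[0,0,0],0.66],[[-0.006,0,0],[0,0,0],0.66],[[-0.007,0,0],[0,0,0],0.66],[[-0.007,0,0],[0,0,0],0.66],[[-0.007,0,0],[0,0,0],0.66],[[-0.007,0,0],[0,0,0],0.66],[[-0.007,0,0],[0,0,0],0.66],[[-0.007,0,0],[0,0,0],0.66],[[-0.007,0,0],[0,0,0],0.66]]'

```text
clock: 20.95
tool_pos: [0.5125, 0.1398, -0.0208]
orientation: [-180.0, -0.0, 164.9]
force: [-1.3, 0.3, 0.6]
opening: 0.0299
```

```bash
python3 st.py; python3 look.py 19 side |grep -E "side white|pink|turq"
```

```text
20.95 [ 0.5125  0.1398 -0.0208] [-1.7999e+02 -1.0000e-02  1.6491e+02] F [-1.3  0.3  0.6] open 0.0299 j [  36.4   21.6  -32.2    0.   -36.3 -141.5]
side white [265.1  88.3] [254, 70, 19, 54, 255] [ 0.6511 -0.4744]
side white [235.9 143.4] [223, 137, 26, 17, 114] [ 0.6365 -0.1798]
side white [188.6 154. ] [175, 141, 30, 29, 76] [ 0.7449 -0.0887]
side white [198.6 179. ] [179, 146, 37, 68, 1335] [ 0.6754 -0.0082]
side white [150.5 289.2] [118, 248, 62, 74, 2142] [0.6281 0.3397]
side white [488.  289.2] [483, 285, 11, 10, 74] [-0.073  0.073]
side turq [292.1 246.3] [284, 239, 17, 16, 221] [0.3722 0.1143]
```

View pics/side19.png

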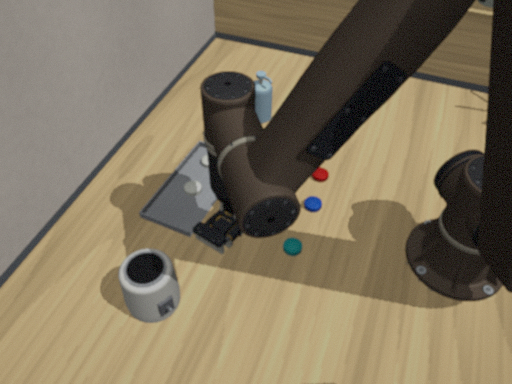

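Request:
servo_tool --rows '[[[-0.007,0,0],[0,0,0],0.66],[[-0.007,0,0],[0,0,0],0.66],[[-0.007,0,0],[0,0,0],0.66],[[-0.007,0,0],[0,0,0],0.66],[[-0.007,0,0],[0,0,0],0.66],[[-0.007,0,0],[0,0,0],0.66],[[-0.007,0,0],[0,0,0],0.66],[[-0.007,0,0],[0,0,0],0.66],[[-0.007,0,0],[0,0,0],0.66]]'

```text
clock: 21.75
tool_pos: [0.5734, 0.1235, -0.0208]
orientation: [180.0, -0.0, 164.9]
force: [-0.5, -0.5, 1.0]
opening: 0.0295
```

```bash
python3 st.py; python3 look.py 20 side wrist >/dev/null
```

```text
21.75 [ 0.5734  0.1235 -0.0208] [180.    -0.   164.92] F [-0.5 -0.5  1. ] open 0.0295 j [  31.2   25.5  -24.9   -0.   -39.6 -136.3]
```

View pics/side20.png

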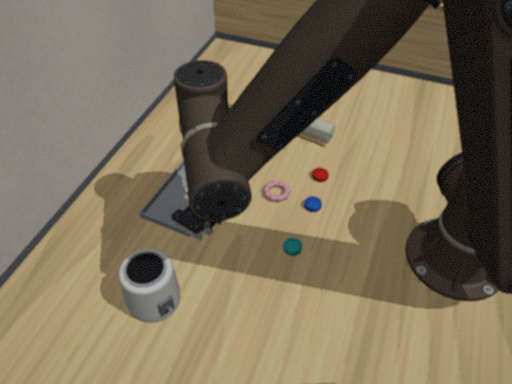

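View pics/wrist20.png

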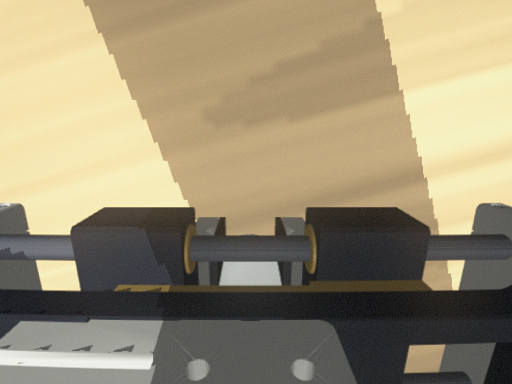

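The cap is still cradled, white at (250,273). Final stretch, then backing out and lifting high.

Request:
servo_tool --rows '[[[-0.007,0,0],[0,0,0],0.66],[[-0.007,0,0],[0,0,0],0.66],[[-0.007,0,0],[0,0,0],0.66],[[-0.007,0,0],[0,0,0],0.66],[[-0.007,0,0],[0,0,0],0.66],[[-0.007,0,0],[0,0,0],0.66],[[-0.007,0,0],[0,0,0],0.66],[[-0.007,0,0],[0,0,0],0.66],[[-0.007,0,0],[0,0,0],0.66],[[-0.007,0,0],[0,0,0],0.66],[[-0.006,0,0],[0,0,0],0.66],[[-0.005,0,0],[0,0,0],0.66],[[0,0,0],[0,0,0],0.66],[[0.015,0,0],[0,0,0],0.66],[[0.015,0,0],[0,0,0],0.66],[[0,0,-0.035],[0,0,0],0.66],[[0,0,-0.04],[0,0,0],0.66],[[0,0,-0.04],[0,0,0],0.66],[[0,0,-0.04],[0,0,0],0.66],[[0,0,0],[0,0,0],0.66]]'

```text
clock: 23.52
tool_pos: [0.6264, 0.1118, 0.1439]
orientation: [179.6, 0.7, 165.0]
force: [1.8, 0.6, 0.9]
opening: 0.0299
```

Request:
servo_tool --rows '[[[0.03,0,-0.01],[0,0,0],0.66],[[0.03,0,-0.01],[0,0,0],0.66],[[0.03,0,0],[0,0,0],0.66],[[0.03,0,0],[0,0,0],0.66],[[0.03,0,0],[0,0,0],0.66],[[0.02,0,0],[0,0,0],0.66],[[0,0,0],[0,0,0],0.66],[[0,0,0],[0,0,0],0.66]]'

```text
clock: 24.18
tool_pos: [0.4571, 0.1551, 0.1549]
orientation: [179.9, 0.0, 165.0]
force: [0.1, 0.1, 1.1]
opening: 0.0296
```

```bash
python3 st.py; python3 look.py 21 side top
```

```text
24.18 [0.4571 0.1551 0.1549] [1.7992e+02 5.0000e-02 1.6503e+02] F [0.1 0.1 1.1] open 0.0296 j [  42.2    4.3  -26.7   -0.   -59.  -147.1]
side white [289.  51.] [267, 44, 49, 22, 235] [ 0.6497 -0.7334]
side white [279.3 137.8] [275, 133, 10, 11, 48] [ 0.5263 -0.25  ]
side white [181.9 163.5] [156, 141, 61, 52, 120] [ 0.745  -0.0467]
side white [192.9 171.5] [160, 147, 79, 52, 1241] [ 0.7024 -0.0288]
side white [179.9 205.3] [171, 199, 19, 14, 196] [0.6793 0.0951]
side white [151.7 288.6] [118, 249, 62, 73, 2017] [0.6264 0.3373]
side white [488.2 289.4] [484, 285, 10, 9, 59] [-0.0735  0.0731]
side pink [277.4 191.5] [265, 182, 24, 19, 134] [ 0.4624 -0.0429]
side red [319.9 173.8] [312, 167, 16, 14, 158] [ 0.3747 -0.1482]
side turq [292.1 246.2] [284, 239, 17, 16, 218] [0.3723 0.1141]
top white [114.7 136.7] [102, 134, 28, 8, 89] [0.6921 0.3977]
top white [380.3 153.8] [360, 137, 37, 34, 791] [ 0.6333 -0.3657]
top white [165.4 209.6] [141, 181, 38, 45, 154] [0.4789 0.2415]
top white [189.7 209.4] [175, 187, 25, 43, 328] [0.4792 0.1734]
top white [368.4 219. ] [355, 193, 26, 51, 1001] [ 0.4483 -0.3213]
top white [ 41.  257.8] [25, 230, 41, 49, 431] [0.3421 0.603 ]
```

View pics/side21.png

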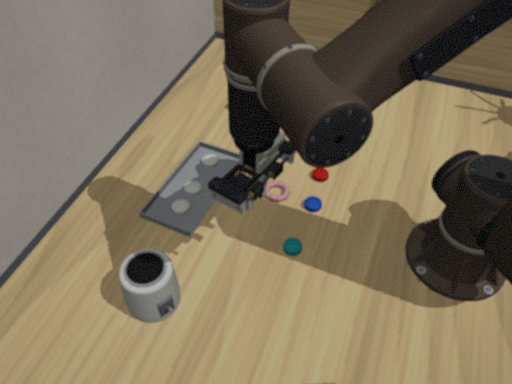

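View pics/top21.png

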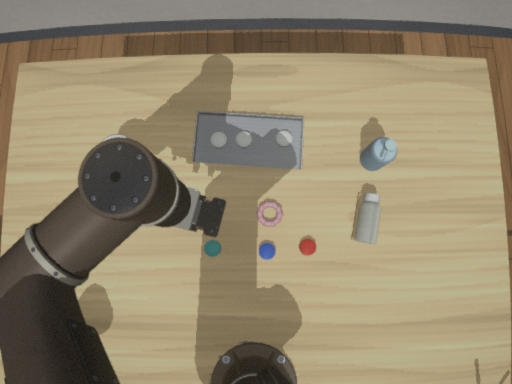

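The top view shows the three caps in the middle of the tray at (218,139), (244,139) and (284,137). The teether is still at (270,213). I'll do one numeric check before handing in.

Run:
```python
from h import *
from plant import ctrl
i=optics.camera_info('top')
p=ray(i,[(218.5,139.5),(244,139),(284.5,137.5)],.016)[:,:2]; d=p-[.678,.0075]; a=np.radians(-3.8)
X=np.array([np.cos(a),np.sin(a)]);Y=np.array([-np.sin(a),np.cos(a)])
print('tray coords mm',np.c_[d@X,d@Y].round(3)*1000)
for n,r in (('top',(slice(180,260),slice(225,400))),('top',(slice(130,175),slice(355,400))),('side',(slice(245,325),slice(115,180)))):
    A=cv2.imread(f'pics/{n}1.png',0)[r].astype(int);B=cv2.imread(f'pics/{n}21.png',0)[r].astype(int)
    s=cv2.phaseCorrelate(A.astype(np.float32),B.astype(np.float32)); print(n,np.round(s[0],2))
ctrl.close_job()
```

```text
tray coords mm [[  -6.   87.]
 [  -0.   15.]
 [  11. -100.]]
top [-0.08 -0.08]
top [0.66 1.14]
side [-0.23 -0.08]
the job is handed in; nothing more can be done
```

All three white caps are inside the tray and the job is handed in. The clock read about 24 s of the 64 s allowed. I pushed each cap along the surface between two half-open fingers, cap_c in three short pushes around the teether and the tray rim, cap_b and cap_a in one straight push each.

**Last checks**
- **Caps:** measured in the tray's own axes they lie at about (-6, 87), (0, 15) and (11, -100) mm. That is at least 27 mm clear of every rim, and they look flat in the pictures.
- **Other objects:** the teether, the bottle and the warmer show no shift between the first and last pictures, and the coloured look-alikes look unmoved too. For the dispenser the picture comparison gave about 1 pixel (2–3 mm). Its shadow changed in that picture and the arm never came near it, so I put it down to lighting, but I did not confirm it separately.

**Where the robot disagreed with its description**
- The real fingertips end about 26 mm short of the reported TCP, so my first low pass went over cap_c without touching it.
- I found the true height by a slow touch-down of about 12 N on the plywood, and worked at a reported z of about -0.0215 m from then on.

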